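Wind the bread lift level with the display shelf

ROBOT

A 6-joint arm with a two-finger parallel gripper is mounted at the origin on the work surface. World frame = base frame: x ahead of the robot, y to its left, z up, the work surface at z = 0. Lengths are in mm, angles in degrees, forces in N, time in s.
With the tool pointing down it reaches from about 300 to 850 mm from the base axis. Payload 4.2 kg.
Tool frame: the origin (TCP) lies between the finger pads; the fingertips stand 14 mm ahead of it and the grasp point (between the pads) lies 5 mm behind it (env.finger_overhang is the distance from the TCP to the fingertips, in mm); z points along the fingers, y is the line along which they close (so a half turn about z gives the same grasp; the last joint's range is limited). The gripper opens to 91 mm and grips with 3 to 60 N. Pads are 32 mm wide; open, the fingers measure 118 mm over their backs; the gripper's body (76 mm by 178 mm) begins 60 mm behind the grasp point.
Start: joints at [-73.51, 18.312, 89.639, -0, 72.044, -1.146], TCP at [174.207, -547.993, 207.376] pointing down, gripper open.
Joint ranges: [-177.97, 177.97], [-48.28, 115.42], [12.27, 149.76], [-77.06, 257.06], [2.81, 150.46], [-146.56, 146.56]. Speed limits (degrees/s): [147.25, 147.25, 180, 180, 180, 180].

INTERFACE

Orientations are given as [roll, pitch, yaw] about the fixed x, y, z axes, in that order (R = Rz(yaw) Ry(pitch) Rx(roll)).
In Python, from workcell import status, cams, env, finder gives the robot as it stands.
- The arm moves only by the tool apply_moves, never from a script. Its argument "increments" is a list of rows, each a list of 7 numbers: the opening, from -1 (shut) to 1 (fully open), then the shift along the world's x, y, z in m, then the turn, a rotation vector about the world's x, y, z in degrees. In form: [[gripper, x, y, z, ax, ay, az], ...]. A call has 1 to 5 rows; each row shifts and turns the commanded pose from where the row before left it; what a row does not reach is not made up. A row lasts 1/12 s, in which the tool goes at most 41.7 mm and 7.16 degrees, less where a joint would pass 70% of its speed; a pose out of reach is approached as far as the arm can. A call with a gripper value outside its range is refused whole. The fingers move at their own pace and stop on an object; "newtons" is the grip in N (left out, the last holds). Time passes only in rows, so rows that do not move let the fingers close. It gives the time, the measured TCP pose, the force, the opening and the grip force at its end, in the units of the state.
- status.state(): the state, without advancing time (a new reading comes with each control period).
- cams.grab_frame(name): name is "side" or "top" or "wrist"; returns a dict with "color" (420x560x3 uint8, red, green, blue), "intrinsics" (3x3 intrinsics, pixels), "R" (3x3) and "t" (3): a world point X has camera coordinates R X + t. Camera axes: x right, y down, z forward; pixel columns grow to the right and rows downward; lengths in mm; the calibration is good to about 2 mm. A picture is of the moment at which its call begins. There is no depth.
- env.job_done(): hands the job in; it is judged then, once.
Trained networks look in the newest picture that a camera, given by its name, has taken for a name from the list of things; names that differ only in an ending like _2 or _b are one class to them, and where a whole thing is asked for, a point or a joint stands for the part that bears it (a point fixed in the world has none). Each returns a list of dicts, best first, with "score" (0 to 1); they miss things now and then, are a little off and sometimes report something else, mostly with a low value. They report only what shows in the picture. A call takes as long as a camera call. They do not tell look-alikes from the thing itself.
- finder.boxes_of(query, camera): "rect" ([left, top, width, height] in pixels, round what is visible of it).
- finder.trace(query, camera): "pixels" (420x560 bool, what is visible of it) and "rect" ([left, top, width, height] in pixels, round what is visible of it).
The state is a dict: "time_s": time; "qpos": joint angles; "qvel": joint speeds; "effort": joint torques, N m; "ee_pos": TCP position; "ee_rot": TCP orientation; "force": force on the tool from outside, world axes, zero at the start; "torque": the same for the moment, N m; "gripper_width": finger opening in mm; "gripper_force": force on a finger pad.
Only numpy, scipy, OpenCV 4.12 (cv2) and the standard library are available. Lean on these libraries where they do the work, as an engineer would, in place of code of your own. Each camera call takes 0.05 s, during which the arm holds its last target. There are 200 camera calls.

TASK

Fit the loose crank fully onto the square end of the scissor jack's screw, feeling for the square rather than forcing it, and wind the jack up until its platform, with the bread tray on it, is level with the wooden display shelf beside it. Turn the jack only with the crank, keep the crank pushed home while you wind and do not strain the screw. Leave the crank on the screw, and everything else on the bench where it stands.

Things in the scene. Friction and masses are not known exactly. Their poses are not given: they have to be found in the camera images.
- jack: Grey steel scissor jack bolted to the bench; origin: centre of its base underside on the bench, z up. Its screw runs level along the jack's y axis at half height; the square drive end points to -y. Four links, 140 mm, carry a 200 x 190 mm platform (200 along x). Every turn (5 mm thread) clockwise, seen facing the drive end (the upper side moves towards jack +x), raises the platform 7.2 mm.
- drive_seat (a point): Point on the screw's axis at the outer face of its 34 mm thrust collar (108 mm above the bench at the start), axes as the jack's. From it a 16 mm square, 32 mm long, and an 8 mm long tapered lead (16 down to 10 mm square) stick out to -y. The square stands up to 29 degrees off flats-level, which side is not known; it stays put when let go. While winding, this point rises 3.6 mm and draws in (+y) 2.5 mm a turn.
- lift_top (a point): Centre of the platform's top face, on which the bread tray stands. Starts 14 to 28 mm below the shelf's top.
- shelf_top (a point): Point on the top face of the fixed wooden display shelf (260 x 270 mm, four legs) that stands at the jack's +y side, 10 mm inside the edge next to the platform.
- crank: Loose Z-shaped steel crank lying flat on the bench, 0.40 kg with its handle. Origin: centre of the socket's mouth on the hub's axis, 14 mm up when lying. The mouth faces +x; the 28 mm square hub runs 66 mm to -x and its 18 mm square socket is 44 mm deep. A flat arm (8 mm thick, at x -66 to -74 mm) leads to +y to the handle's axis at y = 65 mm. z is up as it lies. On the screw its x points along the jack's y.
- hub_grip (a point): Point on the hub's axis 38 mm behind the socket's mouth (crank x = -38 mm); the hub is 28 mm square there, a good place to hold the crank while fitting it; pushed with under 10 N it slips onto the square once their flats match within about 6 degrees, and sinks deeper on the lead the nearer they match. Axes as the crank's.
- handle_mid (a point): Point on the axis of the crank's handle, at crank x = -126 mm, y = 65 mm; axes as the crank's. The handle is a round wooden sleeve, 28 mm thick and 90 mm long (crank x -77 to -167 mm), that spins freely on its pin, so it can be held all the way round. Winding takes about 4 N here; sideways it levers the square hard, so keep side loads of the hand under 8 N.
- tray: Open wooden tray 175 x 165 x 35 mm standing on the platform with three bread rings in it; origin: centre of its underside. It rides up with the platform and must stay there.
- oil: Bystander: green glass bottle, 60 mm thick, 240 mm high; origin: centre of its foot.
- jar_a: Bystander: jar, 76 mm thick, 110 mm high; origin: centre of its foot.
- jar_b: Bystander: jar, 68 mm thick, 90 mm high; origin: centre of its foot.
- tin: Bystander: tin, 74 mm thick, 80 mm high; origin: centre of its foot.
- pack: Bystander: paper pack 70 x 120 x 45 mm; origin: centre of its underside.
- loaf_d: Bystander: bread ring, 110 mm wide, 34 mm high; origin: centre of its underside.
Things that resemble listed ones, but are neither listed nor needed, are in the scene too. Leave any red or yellow look-alike of the tray alone.

How it is judged:
By the outcome, as a careful person would: the job done as asked, in the order asked, and still so for the second after the job is handed in, with the robot touching nothing.
It also fails if it takes over 72 s, if anything falls off the work surface, if the arm or the gripper's body presses on something with over 40 N, if the wrist force passes 120 N, or if a joint passes its speed limit or range.

## Working session

There is one attempt and no reset: what is moved stays moved. The work goes in short steps, Python scripts to look and compute and a tool call to move; the robot and the scene stay as the last step left them, time stands still between calls to the robot, and variables do not carry over. Pictures are saved under pics/ and viewed, at most 10 in all, crops included, and the job is handed in when it is done.

Besides the shell and the picture viewer there is one more tool, called by a JSON object that holds its "fn" and its "kwargs", one argument or row to a line. apply_moves: Moves the arm, as the interface text tells. Its arguments: {"type":"object","properties":{"increments":{"type":"array","items":{"type":"array","items":{"type":"number"}}},"newtons":{"type":"number"}},"required":["increments"]}

```bash
mkdir -p pics; ls; python3 - <<'E'
from workcell import status,cams,env,finder
import cv2,numpy as np
s=status.state();print(s)
ims=[]
for n in("side","top"):
    f=cams.grab_frame(n);print(n,f["intrinsics"].tolist(),f["R"].tolist(),f["t"].tolist())
    cv2.imwrite(f"pics/{n}0.png",cv2.resize(f["color"][:,:,::-1],(800,600),interpolation=cv2.INTER_CUBIC))
    for q in("jack","crank","drive_seat","handle_mid","hub_grip","tray","shelf_top","oil","jar_a","tin","pack","loaf_d"):
        print(q,[(round(b["score"],2),np.round(b["rect"]).tolist()) for b in finder.boxes_of(q,n)][:4])
E
```

```text
pics
{'time_s': 0.0, 'qpos': array([-7.35108758e+01,  1.83532421e+01,  8.97066824e+01, -2.11463563e-03,
        7.20438733e+01, -1.14585145e+00]), 'qvel': array([0.03025382, 0.06730896, 0.0257958 , 0.0235222 , 0.09626058,
       0.02398414]), 'effort': array([ 2.07886544e-03, -4.12458801e+01, -2.31972009e+01,  7.30533572e-02,
        4.55062289e-02, -1.32514192e-04]), 'ee_pos': array([ 174.039747  , -547.4837523 ,  206.50237396]), 'ee_rot': array([-1.79896183e+02, -6.56504574e-05,  1.76356293e+01]), 'force': array([0.78970339, 0.16798626, 0.45479385]), 'torque': array([-0.08206891, -0.00937122,  0.032366  ]), 'gripper_force': 0.0, 'gripper_width': 91.13096777787844}
side [[501.82499881527934, 0.0, 275.8450771702029], [0.0, 501.82499881527934, 210.23470808820318], [0.0, 0.0, 1.0]] [[-0.9650835326180771, -0.2614769039084451, 0.015607811885920819], [-0.1885851736474452, 0.6522231351344235, -0.7341938533356066], [0.18179495963798184, -0.711501799518369, -0.6787604746391375]] [530.3239732555053, 152.12867490915545, 1704.0240739326719]
jack [(0.58, [214.0, 194.0, 70.0, 41.0])]
crank [(0.77
[... 932 characters left out ...]
crank [(0.89, [328.0, 222.0, 45.0, 27.0])]
drive_seat [(0.46, [223.0, 184.0, 79.0, 27.0])]
handle_mid [(0.61, [333.0, 217.0, 36.0, 35.0])]
hub_grip [(0.56, [333.0, 214.0, 38.0, 36.0])]
tray [(0.76, [343.0, 269.0, 45.0, 46.0]), (0.69, [104.0, 218.0, 50.0, 45.0]), (0.61, [222.0, 173.0, 57.0, 54.0])]
shelf_top [(0.92, [144.0, 165.0, 89.0, 81.0])]
oil [(0.74, [351.0, 137.0, 19.0, 24.0]), (0.54, [331.0, 217.0, 40.0, 33.0])]
jar_a [(0.79, [286.0, 141.0, 17.0, 23.0]), (0.63, [318.0, 144.0, 20.0, 18.0]), (0.48, [226.0, 166.0, 56.0, 64.0])]
tin [(0.72, [262.0, 251.0, 21.0, 18.0]), (0.59, [220.0, 172.0, 59.0, 52.0])]
pack [(0.61, [404.0, 194.0, 31.0, 26.0])]
loaf_d [(0.62, [375.0, 163.0, 28.0, 24.0])]
```

View pics/side0.png

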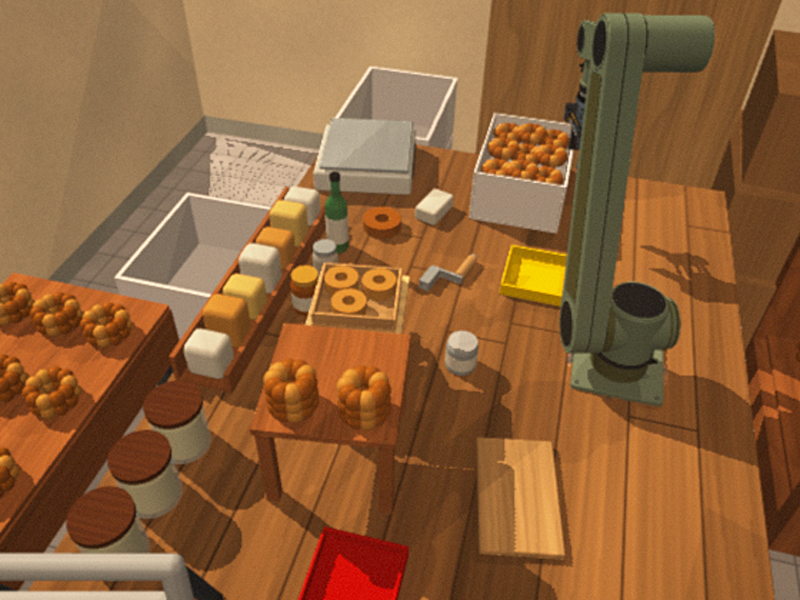

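View pics/top0.png

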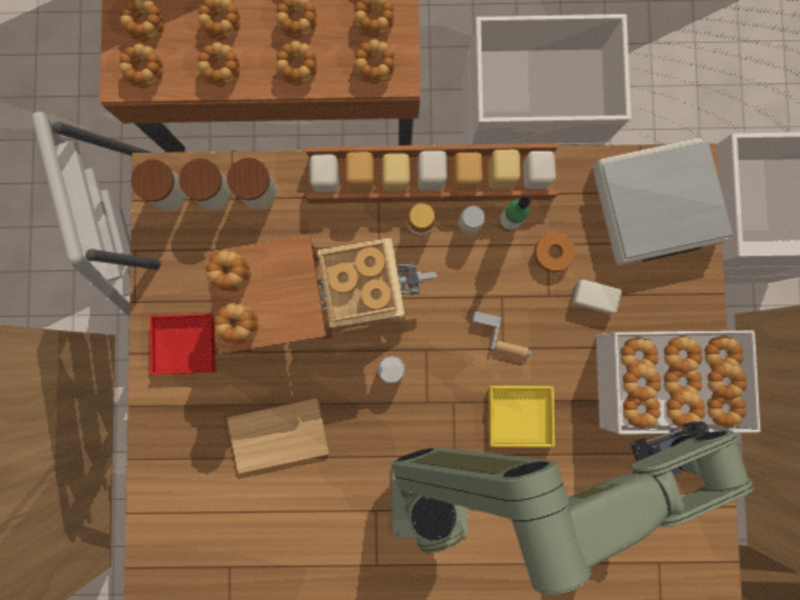

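The side view shows the jack with tray at (355,295), the crank at (445,270) and the shelf at (335,380). In the top view the crank's hub is at (487,320) with its handle to (530,355), the screw's square end is near (425,277) pointing right, and the shelf is to the left.

```bash
cat > h.py <<'E'
import numpy as np,cv2
from workcell import status,cams,env,finder
from scipy.spatial.transform import Rotation as Ro
def ray(f,uv):
    K=f["intrinsics"];R=np.array(f["R"]);t=np.array(f["t"])
    d=R.T@np.linalg.solve(K,np.array([uv[0],uv[1],1.]));return -R.T@t,d
def at(f,uv,z):
    c,d=ray(f,uv);return (c+d*(z-c[2])/d[2]).round(1)
def proj(f,X):
    p=f["R"]@np.array(X)+f["t"];p=f["intrinsics"]@p;return (p[:2]/p[2]).round(1)
def tri(fs,uvs):
    A=np.zeros((3,3));b=np.zeros(3)
    for f,u in zip(fs,uvs):
        c,d=ray(f,u);d=d/np.linalg.norm(d);P=np.eye(3)-np.outer(d,d);A+=P;b+=P@c
    return np.linalg.solve(A,b).round(1)
def st():
    s=status.state();print(round(s["time_s"],2),s["ee_pos"].round(1),s["ee_rot"].round(1),"F",s["force"].round(1),"T",s["torque"].round(2),s["gripper_width"].round(1),s["gripper_force"],"q",s["qpos"].round(0))
def save(f,name,roi=None):
    im=f["color"][:,:,::-1]
    if roi: x,y,w,h=roi;im=im[y:y+h,x:x+w]
    k=min(800/im.shape[1],600/im.shape[0]);cv2.imwrite("pics/"+name,cv2.resize(im,None,fx=k,fy=k,interpolation=cv2.INTER_CUBIC))
E
python3 - <<'E'
from h import *
f=cams.grab_frame("top")
s=.7
for n,u,z in(("mouth",(475,317),14),("hubend",(500,324),14),("handle0",(499,347),14),("handle1",(530,354),14),("sqtip",(437,276),108),("sq?",(422,277),108),("shelf corner",(315,237),230),("shelf c2",(328,340),230),("jarA",(472,218),110),("oil",(523,202),240),("tray c1",(390,240),250),("tray c2",(403,318),250),("tray c3",(325,325),250)):
    print(n,at(f,(u[0]*s,u[1]*s),z))
for q in("crank","hub_grip","handle_mid"):
  for r in finder.trace(q,"top")[:1]:
    m=r["pixels"];ys,xs=np.nonzero(m);print(q,r["score"],m.sum(),at(f,(xs.mean(),ys.mean()),14))
save(f,"topc.png",(250,150,160,120))
E
```

```text
mouth [ 502.9 -136.4   14. ]
hubend [ 482.2 -206.3   14. ]
handle0 [ 417.6 -201.8   14. ]
handle1 [ 396.8 -288.    14. ]
sqtip [609.3 -25.5 108. ]
sq? [607.1  14.9 108. ]
shelf corner [697.8 288.5 230. ]
shelf c2 [437.3 257.1 230. ]
jarA [ 765.8 -123.1  110. ]
oil [ 776.9 -236.4  240. ]
tray c1 [683.6  98.9 250. ]
tray c2 [488.5  69.4 250. ]
tray c3 [473.9 262.2 250. ]
crank 0.83 369 [ 459.4 -196.9   14. ]
hub_grip 0.71 289 [ 451.7 -207.7   14. ]
handle_mid 0.91 340 [ 449.6 -206.4   14. ]
```

View pics/topc.png

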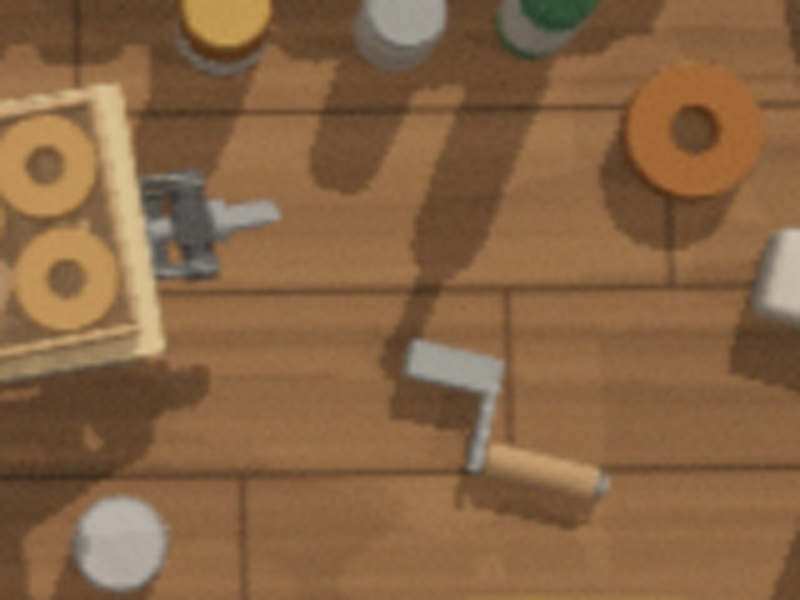

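{"fn": "apply_moves", "kwargs": {
  "increments": [
    [1,0.025,0.029,0.006,0,0,4.6],
    [1,0.025,0.029,0.006,0,0,4.6],
    [1,0.025,0.029,0.006,0,0,4.6],
    [1,0.025,0.029,0.006,0,0,4.6],
    [1,0.025,0.029,0.006,0,0,4.6]
  ]
}}

```text
time_s: 1.92
ee_pos: [300.0, -401.6, 237.7]
ee_rot: [180.0, -0.0, 40.8]
force: [1.4, 0.9, -0.6]
gripper_width: 91.2
gripper_force: 0.0
```

{"fn": "apply_moves", "kwargs": {
  "increments": [
    [1,0.025,0.029,0.006,0,0,4.6],
    [1,0.025,0.029,0.006,0,0,4.6],
    [1,0.025,0.029,0.006,0,0,4.6],
    [1,0.025,0.029,0.006,0,0,4.6],
    [1,0.025,0.029,0.006,0,0,4.6]
  ]
}}

```text
time_s: 2.33
ee_pos: [425.1, -256.4, 267.9]
ee_rot: [180.0, 0.0, 63.9]
force: [0.6, 0.0, 0.3]
gripper_width: 91.1
gripper_force: 0.0
```

{"fn": "apply_moves", "kwargs": {
  "increments": [
    [1,0.025,0.029,0,0,0,4.6],
    [1,0.025,0.029,0,0,0,4.6],
    [1,0.02,0.027,0,0,0,4.2],
    [1,0,0,0,0,0,0],
    [1,0,0,0,0,0,0]
  ]
}}

```text
time_s: 2.75
ee_pos: [494.8, -171.8, 267.1]
ee_rot: [-180.0, 0.0, 77.2]
force: [-0.9, -0.1, 0.6]
gripper_width: 91.3
gripper_force: 0.0
```

```bash
python3 - <<'E'
from h import *
st()
f=cams.grab_frame("wrist");print(f["R"].round(3).tolist(),(-f["R"].T@f["t"]).round(1),f["intrinsics"][0])
save(f,"w1.png")
for q in("crank","handle_mid","hub_grip","drive_seat"):
    print(q,[(round(b["score"],2),np.round(b["rect"]).tolist()) for b in finder.boxes_of(q,"wrist")][:3])
E
```

```text
Traceback (most recent call last):
  File "h.py", line 17, in st
    s=status.state();print(round(s["time_s"],2),s["ee_pos"].round(1),s["ee_rot"].round(1),"F",s["force"].round(1),"T",s["torque"].round(2),s["gripper_width"].round(1),s["gripper_force"],"q",s["qpos"].round(0))
                                                                                                                                           ^^^^^^^^^^^^^^^^^^^^^^^^
AttributeError: 'float' object has no attribute 'round'
```

Tracking is excellent (no lag).

```bash
sed -i 's/s\["gripper_width"\].round(1)/round(s["gripper_width"],1)/' h.py; python3 - <<'E'
from h import *
st()
f=cams.grab_frame("wrist");print(f["R"].round(3).tolist(),(-f["R"].T@f["t"]).round(1),f["intrinsics"][0])
save(f,"w1.png")
for q in("crank","handle_mid","hub_grip","drive_seat"):
    print(q,[(round(b["score"],2),np.round(b["rect"]).tolist()) for b in finder.boxes_of(q,"wrist")][:3])
E
```

```text
2.75 [ 494.8 -171.8  267.1] [-180.     0.    77.2] F [-0.9 -0.1  0.6] T [-0.05 -0.03  0.02] 91.3 0.0 q [-20.  12.  90.  -0.  78.  -8.]
[[0.975, -0.22, -0.0], [-0.214, -0.946, 0.242], [-0.053, -0.236, -0.97]] [ 510.2 -104.5  444.7] [357.53010386   0.         276.49688323]
crank [(0.9, [214.0, 155.0, 76.0, 122.0])]
handle_mid [(0.69, [216.0, 153.0, 73.0, 123.0]), (0.62, [81.0, 0.0, 40.0, 9.0])]
hub_grip [(0.75, [214.0, 153.0, 75.0, 124.0])]
drive_seat [(0.45, [360.0, 0.0, 22.0, 8.0])]
```

View pics/w1.png

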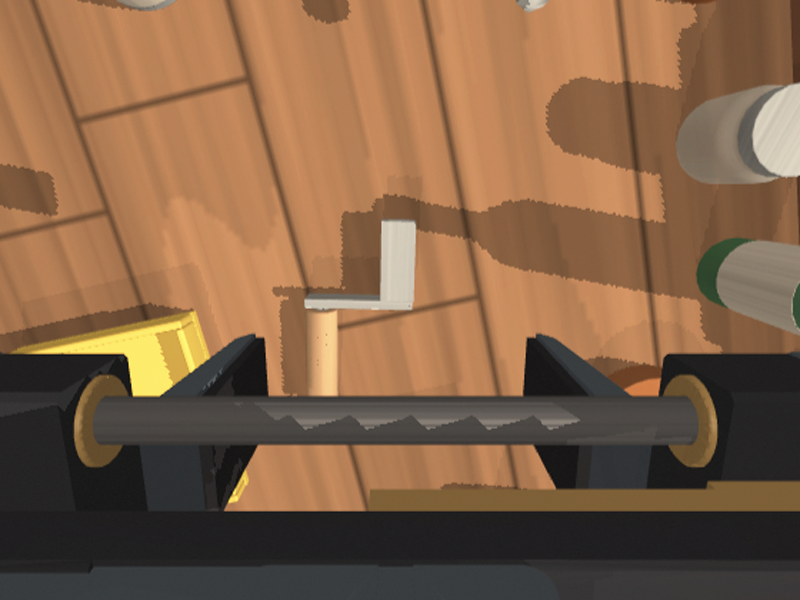

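The wrist view shows the crank with hub top face corners (383,220),(414,220),(413,303),(380,302), arm to (307,303), handle starting at (322,310).

```bash
python3 - <<'E'
from h import *
f=cams.grab_frame("wrist")
g=cv2.cvtColor(f["color"],cv2.COLOR_RGB2GRAY)
P=[at(f,(u*.7,v*.7),28) for u,v in((383,220),(415,220),(413,300),(381,300))]
print(P)
h=[at(f,(u*.7,v*.7),14) for u,v in((322.5,315),(323,390))];print(h, np.degrees(np.arctan2(*(h[0]-h[1])[1::-1])))
a=[(P[0]+P[1])/2,(P[2]+P[3])/2];print(a,np.degrees(np.arctan2(*(a[0]-a[1])[1::-1])),np.linalg.norm(a[0]-a[1]))
# screw ends seen in top & side
t=cams.grab_frame("top");s=cams.grab_frame("side")
print(at(t,(305.6,192.4),108),at(t,(295.2,194),108))
save(s,"sc.png",(200,150,120,90))
E
```

```text
[array([ 493.5, -131.9,   28. ]), array([ 518.7, -137.7,   28. ]), array([ 502.8, -201.8,   28. ]), array([ 476.7, -195.8,   28. ])]
[array([ 422.8, -200.3,   14. ]), array([ 405.1, -268.1,   14. ])] 75.36880616646678
[array([ 506.1, -134.8,   28. ]), array([ 489.75, -198.8 ,   28.  ])] 75.66923336409361 66.05545019148686
[612.4 -24.4 108. ] [606.8  15.7 108. ]
```

View pics/sc.png

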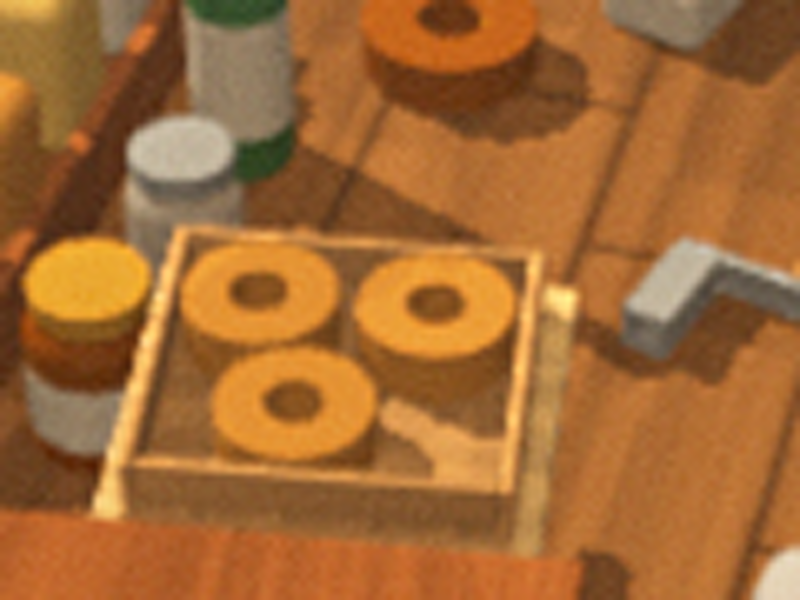

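{"fn": "apply_moves", "kwargs": {
  "increments": [
    [1,0.0018,0,-0.041,0,0,-1.6],
    [1,0,0,-0.041,0,0,0],
    [1,0,0,-0.041,0,0,0],
    [1,0,0,-0.041,0,0,0],
    [1,0,0,-0.041,0,0,0]
  ]
}}

```text
time_s: 3.57
ee_pos: [495.7, -173.5, 61.1]
ee_rot: [179.9, 0.0, 75.4]
force: [0.4, -0.1, -0.9]
gripper_width: 91.2
gripper_force: 0.0
```

{"fn": "apply_moves", "kwargs": {
  "increments": [
    [1,0,0,-0.03,0,0,0],
    [1,0,0,-0.015,0,0,0],
    [-1,0,0,0,0,0,0],
    [-1,0,0,0,0,0,0],
    [-1,0,0,0,0,0,0]
  ],
  "newtons": 45
}}

```text
time_s: 3.98
ee_pos: [497.2, -173.7, 18.7]
ee_rot: [179.8, 0.0, 75.4]
force: [-0.0, -0.6, 0.5]
gripper_width: 73.9
gripper_force: 0.0
```

{"fn": "apply_moves", "kwargs": {
  "increments": [
    [-1,0,0,0,0,0,0],
    [-1,0,0,0,0,0,0],
    [-1,0,0,0,0,0,0],
    [-1,0,0,0,0,0,0],
    [-1,0,0,0,0,0,0]
  ]
}}

```text
time_s: 4.4
ee_pos: [496.2, -173.1, 17.8]
ee_rot: [179.9, 0.0, 75.4]
force: [0.9, 0.2, -1.1]
gripper_width: 41.1
gripper_force: 0.0
```

{"fn": "apply_moves", "kwargs": {
  "increments": [
    [-1,0,0,0,0,0,0],
    [-1,0,0,0,0,0,0],
    [-1,0,0,0,0,0,0],
    [-1,0,0,0,0,0,0],
    [-1,0,0,0,0,0,0]
  ]
}}

```text
time_s: 4.82
ee_pos: [496.1, -173.0, 17.5]
ee_rot: [180.0, -0.0, 75.4]
force: [-0.3, 0.7, 1.2]
gripper_width: 27.3
gripper_force: 45.0
```

{"fn": "apply_moves", "kwargs": {
  "increments": [
    [-1,0,0,0.015,0,0,0],
    [-1,0,0,0.02,0,0,0],
    [-1,0,0,0.02,0,0,0],
    [-1,0,0,0.02,0,0,0],
    [-1,0,0,0.019,0,0,0]
  ]
}}

```text
time_s: 5.23
ee_pos: [495.2, -172.7, 111.4]
ee_rot: [-179.9, -0.0, 75.4]
force: [-0.0, -0.6, -4.3]
gripper_width: 27.1
gripper_force: 45.0
```

{"fn": "apply_moves", "kwargs": {
  "increments": [
    [-1,0.024,0.018,0,0,0,4.3],
    [-1,0.024,0.018,0,0,0,4.3],
    [-1,0.024,0.018,0,0,0,4.3],
    [-1,0.024,0.018,0,0,0,4.3],
    [-1,0.024,0.018,0,0,0,4.3]
  ]
}}

```text
time_s: 5.65
ee_pos: [616.1, -81.9, 110.2]
ee_rot: [-179.9, -0.0, 97.1]
force: [0.8, -0.4, -3.4]
gripper_width: 27.4
gripper_force: 45.0
```

```bash
python3 - <<'E'
from h import *
st()
f=cams.grab_frame("wrist");print((-f["R"].T@f["t"]).round(1))
save(f,"w2.png")
E
```

```text
5.65 [616.1 -81.9 110.2] [-179.9   -0.    97.1] F [ 0.8 -0.4 -3.4] T [ 0.05 -0.2   0.03] 27.4 44.9801230430603 q [ -9.  27.  91.   0.  62. -16.]
[608.4 -13.5 287.8]
```

View pics/w2.png

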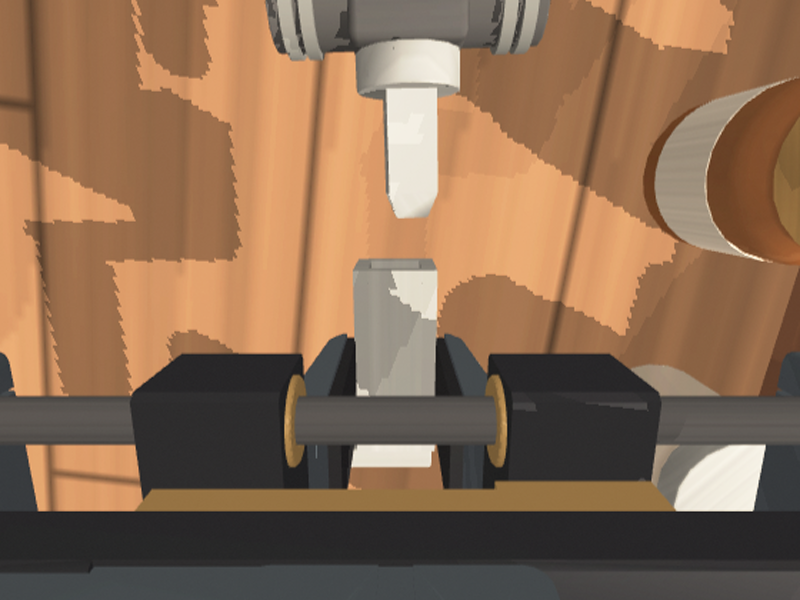

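The wrist view shows the square from the collar (408,90) to its tip (414,215), and the socket mouth at (395,262). The square's left face shows as a sliver, so it is turned a few degrees clockwise. I'll zoom in on it.

```bash
python3 - <<'E'
from h import *
f=cams.grab_frame("wrist")
np.savez("w2.npz",**{k:f[k] for k in("color","intrinsics","R","t")})
im=f["color"][:,:,::-1][20:200,230:350]
cv2.imwrite("pics/w2c.png",cv2.resize(im,None,fx=3.333,fy=3.333,interpolation=cv2.INTER_LANCZOS4))
E
```

```text
(no output)
```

View pics/w2c.png

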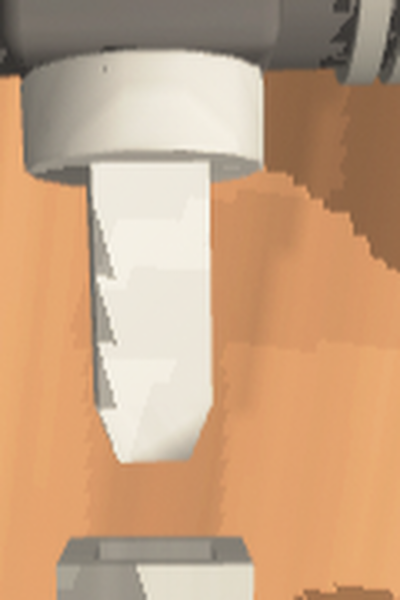

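```bash
python3 - <<'E'
from h import *
from scipy.optimize import least_squares
d=np.load("w2.npz");f={k:d[k] for k in d}
c=lambda u,v:np.array([230+u/3.333,20+v/3.333])
def P(p,X):
    sx,sy,yaw,th=p;R=Ro.from_euler("z",yaw,degrees=True).as_matrix()
    X=np.array(X,float)@R.T+[sx,sy,108]
    q=(X@f["R"].T+f["t"])@f["intrinsics"].T;return q[:,:2]/q[:,2:]
def corners(h,y,th):
    t=np.radians(th);return [(h*(a*np.cos(t)+b*np.sin(t)),y,h*(-a*np.sin(t)+b*np.cos(t))) for a in(-1,1) for b in(-1,1)]
def res(p):
    r=[]
    for h,y,L,Rr in((8,-32,97,212),(5,-40,120,192)):
        q=P(p,corners(h,y,p[3]));r+=[q[:,0].min()-c(L,0)[0],q[:,0].max()-c(Rr,0)[0]]
    # at v=165 (right under the collar) the silhouette
    q=P(p,corners(8,-3,p[3]));r+=[q[:,0].min()-c(90.5,0)[0],q[:,0].max()-c(210.5,0)[0]]
    a=np.linspace(0,2*np.pi,73);q=P(p,np.c_[17*np.sin(a),0*a,17*np.cos(a)])
    r+=[q[:,0].min()-c(23,0)[0],q[:,0].max()-c(264,0)[0],q[:,1].max()-c(0,186)[1]]
    q=P(p,corners(5,-40,p[3]));r+=[(q[:,1].max()-c(0,462)[1])]
    return r
for t0 in(-25,-15,-7,7,15,25):
    s=least_squares(res,[607,15,7,t0],x_scale=[1,1,1,3]);print(t0,s.x.round(2),round(s.cost,2),np.round(s.fun,1))
for u,v in((70,540),(245,538),(57,563),(255,563)):print(at(f,c(u,v),122))
st()
E
```

```text
-25 [608.79  16.28   9.35   3.65] 1.04 [ 0.1  0.3 -0.1 -0.2 -0.6 -0.6  0.4  0.6  0.6 -0.6]
-15 [608.79  16.28   9.35   3.65] 1.04 [ 0.1  0.3 -0.1 -0.2 -0.6 -0.6  0.4  0.6  0.6 -0.6]
-7 [609.15  16.33   9.53  -4.05] 4.05 [-0.3 -0.2  0.5  0.2 -1.4 -1.3  1.2  1.4  0.6 -0.6]
7 [608.79  16.28   9.35   3.65] 1.04 [ 0.1  0.3 -0.1 -0.2 -0.6 -0.6  0.4  0.6  0.6 -0.6]
15 [608.79  16.28   9.35   3.65] 1.04 [ 0.1  0.3 -0.1 -0.2 -0.6 -0.6  0.4  0.6  0.6 -0.6]
25 [609.15  16.33   9.53  -4.05] 4.05 [-0.3 -0.2  0.5  0.2 -1.4 -1.3  1.2  1.4  0.6 -0.6]
[604.8 -35.2 122. ]
[629.1 -31.8 122. ]
[603.4 -38.7 122. ]
[631.  -35.1 122. ]
5.75 [619.2 -80.1 110. ] [ 1.799e+02 -1.000e-01  9.720e+01] F [-0.6 -0.6 -3.8] T [ 0.04 -0.09 -0.05] 27.6 44.9799245595932 q [ -8.  27.  91.   0.  62. -16.]
```

{"fn": "apply_moves", "kwargs": {
  "increments": [
    [-1,0.0015,0,0.001,-0.8,4.9,1.6],
    [-1,0,0,0,0,0,0],
    [-1,0,0,0,0,0,0]
  ]
}}

```text
time_s: 6.0
ee_pos: [617.6, -82.8, 111.0]
ee_rot: [-175.0, 0.1, 98.5]
force: [0.2, -0.3, -3.9]
gripper_width: 27.4
gripper_force: 45.0
```

```bash
python3 - <<'E'
from h import *
for i in range(4):
    f=cams.grab_frame("wrist");st()
np.savez("w3.npz",**{k:f[k] for k in("color","intrinsics","R","t")})
im=f["color"][:,:,::-1][20:200,230:350]
cv2.imwrite("pics/w3c.png",cv2.resize(im,None,fx=3.333,fy=3.333,interpolation=cv2.INTER_LANCZOS4))
E
```

```text
6.05 [616.9 -83.1 111.4] [-1.75e+02  1.00e-01  9.85e+01] F [ 0.4  0.2 -3.2] T [ 0.05 -0.25  0.04] 27.3 44.98052000999451 q [ -8.  29.  87.  -2.  69. -16.]
6.1 [616.6 -83.2 111.8] [-1.75e+02  1.00e-01  9.85e+01] F [-0.1  0.  -3.2] T [ 0.1  -0.27 -0.03] 27.2 44.98058617115021 q [ -8.  29.  87.  -2.  69. -16.]
6.15 [616.5 -83.3 112.1] [-1.75e+02  1.00e-01  9.85e+01] F [-0.6  0.6 -4.8] T [ 0.06 -0.29  0.01] 27.2 44.98047351837158 q [ -8.  29.  87.  -2.  69. -16.]
6.2 [616.6 -83.4 112.3] [-1.75e+02  1.00e-01  9.85e+01] F [-0.2  0.3 -4.2] T [ 0.06 -0.28  0.03] 26.7 44.980589747428894 q [ -8.  29.  87.  -2.  69. -16.]
```

View pics/w3c.png

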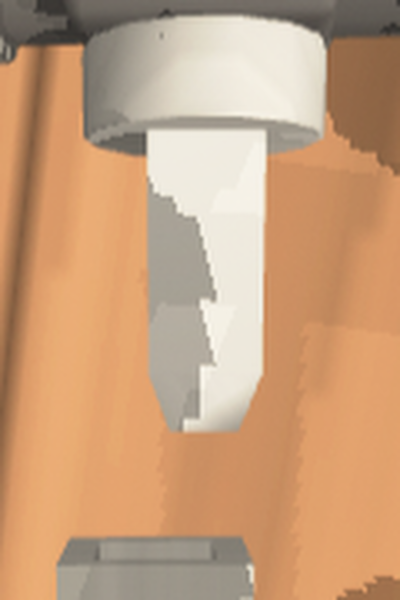

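```bash
python3 - <<'E'
from h import *
from scipy.optimize import least_squares
d=np.load("w3.npz");f={k:d[k] for k in d}
c=lambda u,v:np.array([230+u/3.333,20+v/3.333])
def P(p,X):
    R=Ro.from_euler("z",p[2],degrees=True).as_matrix()
    X=np.array(X,float)@R.T+[p[0],p[1],108]
    q=(X@f["R"].T+f["t"])@f["intrinsics"].T;return q[:,:2]/q[:,2:]
def corners(h,y,th):
    t=np.radians(th);return [(h*(a*np.cos(t)+b*np.sin(t)),y,h*(-a*np.sin(t)+b*np.cos(t))) for a in(-1,1) for b in(-1,1)]
def res(p):
    r=[]
    for h,y,L,Rr in((8,-3,147.5,266),(8,-32,149.5,263),(5,-40,181,241)):
        q=P(p,corners(h,y,p[3]));r+=[q[:,0].min()-c(L,0)[0],q[:,0].max()-c(Rr,0)[0]]
    q=P(p,corners(5,-40,p[3]));r+=[(q[:,1].max()-c(0,432)[1])]
    return r
for t0 in(-15,0,5,15):
    s=least_squares(res,[607,15,8,t0],x_scale=[1,1,1,3]);print(t0,s.x.round(2),round(s.cost,2),np.round(s.fun,1))
m=[at(f,c(u,v),z) for u,v,z in((57,563,122+1.2),(253.5,563,122-1.2))];print(m,(m[0]+m[1])/2, np.linalg.norm(m[0]-m[1]))
for z in(118,126): m=[at(f,c(u,v),z+e) for u,v,e in((57,563,1.2),(253.5,563,-1.2))];print(z,np.linalg.norm(m[0]-m[1]),(m[0]+m[1])/2)
E
```

```text
-15 [609.33  16.     9.72   0.84] 2.46 [-0.1 -0.2  0.6  0.6 -1.8  0.8  0. ]
0 [609.34  16.     9.7    0.84] 2.46 [-0.1 -0.2  0.6  0.6 -1.8  0.8  0. ]
5 [609.34  16.     9.7    0.84] 2.46 [-0.1 -0.1  0.6  0.6 -1.8  0.8  0. ]
15 [609.34  16.     9.69   0.84] 2.46 [-0.1 -0.1  0.6  0.6 -1.8  0.8  0. ]
[array([598. , -44.2, 123.2]), array([625.5, -40.1, 120.8])] [611.75 -42.15 122.  ] 27.907346702974113
118 28.513330215883258 [611.55 -42.9  118.  ]
126 27.31629550286786 [612.05 -41.45 126.  ]
```

{"fn": "apply_moves", "kwargs": {
  "increments": [
    [-1,0.005,0,0,0.4,-2.5,1.0],
    [-1,0.0042,0,0,0,0,0],
    [-1,-0.001,0.006,0,0,0,0],
    [-1,-0.001,0.006,0,0,0,0],
    [-1,0,0,0,0,0,0]
  ]
}}

```text
time_s: 6.62
ee_pos: [624.3, -69.6, 112.5]
ee_rot: [-177.5, 0.1, 99.6]
force: [0.1, -0.2, -4.8]
gripper_width: 27.1
gripper_force: 45.0
```

{"fn": "apply_moves", "kwargs": {
  "increments": [
    [-1,0,0,0,0,0,0],
    [-1,0,0,0,0,0,0],
    [-1,0,0,0,0,0,0],
    [-1,0,0,0,0,0,0],
    [-1,0,0,0,0,0,0]
  ]
}}

```text
time_s: 7.03
ee_pos: [624.7, -71.1, 112.3]
ee_rot: [-177.6, 0.1, 99.5]
force: [0.6, -0.3, -4.2]
gripper_width: 27.1
gripper_force: 45.0
```

```bash
python3 - <<'E'
from h import *
f=cams.grab_frame("wrist");st()
np.savez("w4.npz",**{k:f[k] for k in("color","intrinsics","R","t")})
im=f["color"][:,:,::-1][20:200,230:350]
cv2.imwrite("pics/w4c.png",cv2.resize(im,None,fx=3.333,fy=3.333,interpolation=cv2.INTER_LANCZOS4))
E
```

```text
7.08 [624.7 -71.1 112.3] [-1.776e+02  1.000e-01  9.950e+01] F [ 0.4  0.6 -4. ] T [ 0.1  -0.15 -0.01] 27.4 44.980453848838806 q [ -7.  28.  88.  -1.  66. -16.]
```

View pics/w4c.png

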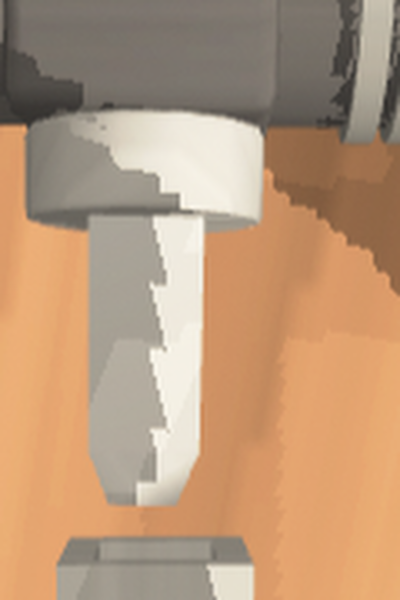

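The crop shows the square (90–201 px wide, no side faces, so nearly aligned) with its axis at 145 against the hub's 156. I shift 1.6 mm left, then push in while feeling.

{"fn": "apply_moves", "kwargs": {
  "increments": [
    [-1,-0.0016,0,0,0,0,0],
    [-1,-0.0005,0.003,0,0,0,0],
    [-1,-0.0005,0.003,0,0,0,0],
    [-1,-0.0005,0.003,0,0,0,0],
    [-1,0,0,0,0,0,0]
  ]
}}

```text
time_s: 7.5
ee_pos: [621.5, -61.2, 112.4]
ee_rot: [-177.6, 0.1, 99.6]
force: [0.1, 0.4, -3.8]
gripper_width: 27.3
gripper_force: 45.0
```

{"fn": "apply_moves", "kwargs": {
  "increments": [
    [-1,-0.0003,0.002,0,0,0,0],
    [-1,-0.0003,0.002,0,0,0,0],
    [-1,0,0,0,0,0,0]
  ]
}}

```text
time_s: 7.75
ee_pos: [620.9, -57.5, 112.4]
ee_rot: [-177.6, 0.1, 99.6]
force: [0.3, -0.6, -4.2]
gripper_width: 27.0
gripper_force: 45.0
```

{"fn": "apply_moves", "kwargs": {
  "increments": [
    [-1,-0.0003,0.002,0,0,0,0],
    [-1,-0.0003,0.002,0,0,0,0],
    [-1,0,0,0,0,0,0]
  ]
}}

```text
time_s: 8.0
ee_pos: [620.3, -53.7, 112.2]
ee_rot: [-177.6, 0.1, 99.5]
force: [-0.5, -0.4, -5.1]
gripper_width: 27.5
gripper_force: 45.0
```

{"fn": "apply_moves", "kwargs": {
  "increments": [
    [-1,-0.0003,0.002,0,0,0,0],
    [-1,-0.0003,0.002,0,0,0,0],
    [-1,0,0,0,0,0,0]
  ]
}}

```text
time_s: 8.25
ee_pos: [619.7, -49.7, 112.2]
ee_rot: [-177.6, 0.1, 99.5]
force: [0.1, 0.9, -5.5]
gripper_width: 27.4
gripper_force: 45.0
```

{"fn": "apply_moves", "kwargs": {
  "increments": [
    [-1,-0.0003,0.002,0,0,0,0],
    [-1,-0.0003,0.002,0,0,0,0],
    [-1,0,0,0,0,0,0]
  ]
}}

```text
time_s: 8.5
ee_pos: [619.1, -45.7, 112.3]
ee_rot: [-177.6, 0.1, 99.5]
force: [-0.0, -1.0, -6.1]
gripper_width: 26.9
gripper_force: 45.0
```

```bash
python3 - <<'E'
from h import *
f=cams.grab_frame("wrist");st()
np.savez("w5.npz",**{k:f[k] for k in("color","intrinsics","R","t")})
im=f["color"][:,:,::-1][40:220,230:350]
cv2.imwrite("pics/w5c.png",cv2.resize(im,None,fx=3.333,fy=3.333,interpolation=cv2.INTER_LANCZOS4))
E
```

```text
8.55 [619.1 -45.7 112.2] [-1.776e+02  1.000e-01  9.950e+01] F [ 0.6  0.7 -6.1] T [-0.03 -0.28  0.08] 27.5 44.97943818569183 q [ -5.  28.  89.  -1.  66. -14.]
```

{"fn": "apply_moves", "kwargs": {
  "increments": [
    [-1,-0.0003,0.002,-0.0004,0,0,0],
    [-1,-0.0003,0.002,0,0,0,0],
    [-1,-0.0003,0.002,0,0,0,0],
    [-1,0,0,0,0,0,0]
  ]
}}

```text
time_s: 8.88
ee_pos: [618.1, -39.5, 112.1]
ee_rot: [-177.6, 0.1, 99.6]
force: [-0.1, 0.2, -4.6]
gripper_width: 27.1
gripper_force: 45.0
```

{"fn": "apply_moves", "kwargs": {
  "increments": [
    [-1,-0.0003,0.002,0,0,0,0],
    [-1,-0.0003,0.002,0,0,0,0],
    [-1,-0.0003,0.002,0,0,0,0],
    [-1,0,0,0,0,0,0]
  ]
}}

```text
time_s: 9.22
ee_pos: [617.1, -33.6, 112.0]
ee_rot: [-177.5, 0.1, 99.5]
force: [-1.4, -0.3, -3.8]
gripper_width: 27.0
gripper_force: 45.0
```

```bash
python3 - <<'E'
from h import *
st()
E
```

```text
9.22 [617.1 -33.6 112. ] [-1.775e+02  1.000e-01  9.950e+01] F [-1.4 -0.3 -3.8] T [0.02 0.07 0.03] 27.0 44.98052716255188 q [ -4.  27.  90.  -1.  65. -13.]
```

{"fn": "apply_moves", "kwargs": {
  "increments": [
    [-1,-0.0006,0.002,0,0,0,0],
    [-1,-0.0003,0.002,0,0,0,0],
    [-1,-0.0002,0.001,0,0,0,0],
    [-1,0,0,0,0,0,0]
  ]
}}

```text
time_s: 9.55
ee_pos: [616.2, -28.7, 112.0]
ee_rot: [-177.6, 0.1, 99.5]
force: [-2.2, -0.2, -3.4]
gripper_width: 27.2
gripper_force: 45.0
```

{"fn": "apply_moves", "kwargs": {
  "increments": [
    [-1,-0.0002,0.001,0,0,0,0],
    [-1,-0.0002,0.001,0,0,0,0],
    [-1,0,0,0,0,0,0]
  ]
}}

```text
time_s: 9.8
ee_pos: [615.9, -26.8, 112.0]
ee_rot: [-177.6, 0.1, 99.5]
force: [-1.2, -0.2, -3.2]
gripper_width: 27.3
gripper_force: 45.0
```

{"fn": "apply_moves", "kwargs": {
  "increments": [
    [-1,-0.0001,0.001,0,0,0,0],
    [-1,0,0,0,0,0,0]
  ]
}}

```text
time_s: 9.97
ee_pos: [615.8, -25.9, 112.0]
ee_rot: [-177.6, 0.1, 99.5]
force: [-0.6, -0.3, -4.2]
gripper_width: 27.4
gripper_force: 45.0
```

{"fn": "apply_moves", "kwargs": {
  "increments": [
    [-1,-0.0002,0.001,0,0,0,0],
    [-1,0,0,0,0,0,0]
  ]
}}

```text
time_s: 10.13
ee_pos: [615.6, -25.0, 112.0]
ee_rot: [-177.6, 0.1, 99.5]
force: [-0.4, -1.9, -3.1]
gripper_width: 27.2
gripper_force: 45.0
```

{"fn": "apply_moves", "kwargs": {
  "increments": [
    [-1,-0.0002,0.001,0,0,0,0],
    [-1,0,0,0,0,0,0]
  ]
}}

```text
time_s: 10.3
ee_pos: [615.5, -24.9, 112.0]
ee_rot: [-177.6, 0.2, 99.6]
force: [-0.9, -4.6, -4.0]
gripper_width: 27.2
gripper_force: 45.0
```

```bash
python3 - <<'E'
from h import *
st()
f=cams.grab_frame("wrist")
save(f,"w6.png")
E
```

```text
10.3 [615.5 -24.9 112. ] [-177.6    0.2   99.6] F [-0.9 -4.6 -4. ] T [-0.83 -0.08 -0.01] 27.2 44.980305433273315 q [ -3.  27.  90.  -1.  65. -12.]
```

{"fn": "apply_moves", "kwargs": {
  "increments": [
    [1,0,0,0,0,0,0],
    [1,0,0,0,0,0,0],
    [1,0,0,0,0,0,0],
    [1,0,0,0,0,0,0],
    [1,0,0,0,0,0,0]
  ]
}}

```text
time_s: 10.77
ee_pos: [615.8, -23.6, 112.4]
ee_rot: [-177.6, 0.1, 99.5]
force: [0.2, 0.2, 0.7]
gripper_width: 57.7
gripper_force: 0.0
```

{"fn": "apply_moves", "kwargs": {
  "increments": [
    [1,0,0,0.024,0,0,0],
    [1,0,0,0.024,0,0,0],
    [1,0,0,0.024,0,0,0],
    [1,0,0,0.024,0,0,0],
    [1,0,0,0.024,0,0,0]
  ]
}}

```text
time_s: 11.18
ee_pos: [615.4, -23.7, 233.4]
ee_rot: [-177.6, 0.1, 99.5]
force: [0.1, 0.3, 0.1]
gripper_width: 90.0
gripper_force: 0.0
```

{"fn": "apply_moves", "kwargs": {
  "increments": [
    [1,-0.01,-0.038,0,0,0,0],
    [1,-0.01,-0.038,0,0,0,0],
    [1,-0.01,-0.038,0,0,0,0],
    [1,-0.01,-0.039,0,0,0,0],
    [1,0,0,0,0,0,0]
  ]
}}

```text
time_s: 11.6
ee_pos: [573.6, -183.2, 232.3]
ee_rot: [-177.5, 0.3, 99.2]
force: [-0.8, 1.5, -0.2]
gripper_width: 91.0
gripper_force: 0.0
```

{"fn": "apply_moves", "kwargs": {
  "increments": [
    [1,0,0,0,0,0,0],
    [1,0,0,0,0,0,0],
    [1,0,0,0,0,0,0],
    [1,0,0,0,0,0,0]
  ]
}}

```text
time_s: 11.93
ee_pos: [575.9, -175.6, 232.0]
ee_rot: [-177.6, 0.1, 99.7]
force: [0.2, 0.2, -0.1]
gripper_width: 91.1
gripper_force: 0.0
```

```bash
python3 - <<'E'
from h import *
st()
f=cams.grab_frame("wrist");print(proj(f,(566,-119,111)),proj(f,(620,-50,108)))
np.savez("w7.npz",**{k:f[k] for k in("color","intrinsics","R","t")})
im=f["color"][:,:,::-1][0:270,160:400]
cv2.imwrite("pics/w7.png",cv2.resize(im,None,fx=2.2222,fy=2.2222,interpolation=cv2.INTER_LANCZOS4))
E
```

```text
11.93 [ 575.9 -175.6  232. ] [-1.776e+02  1.000e-01  9.970e+01] F [ 0.2  0.2 -0.1] T [ 0.04 -0.14  0.  ] 91.1 0.0 q [-17.  21.  82.  -1.  79. -27.]
[281.8 143.2] [365.5  65.9]
```

View pics/w7.png

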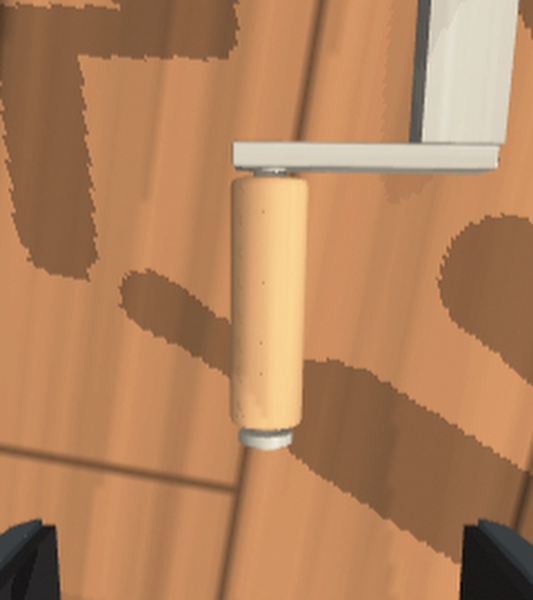

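The crop shows the crank home on the screw, with the handle horizontal from (270,178) to (266,425) and the arm from (233,155) to (499,155).

```bash
python3 - <<'E'
from h import *
from scipy.optimize import least_squares
d=np.load("w7.npz");f={k:d[k] for k in d}
c=lambda u,v:np.array([160+u/2.2222,v/2.2222])
C=-f["R"].T@f["t"];print("cam",C.round(1))
a=np.radians(9.5);Y=np.array([-np.sin(a),np.cos(a),0]);X=np.array([np.cos(a),np.sin(a),0])
def P(X_): q=(np.array(X_)@f["R"].T+f["t"])@f["intrinsics"].T;return q[:,:2]/q[:,2:]
# tangent constraint: ray through edge pixel at distance 14 from the handle axis
E=[((232,190),-1),((306,190),1),((231.5,300),-1),((304,300),1),((230.5,415),-1),((301.5,415),1)]
def res(p):
    A=np.array([p[0],-119,p[1]]);yy=np.array([-np.sin(p[2]),np.cos(p[2]),0]);r=[]
    for (u,v),s in E:
        o,dd=ray(f,c(u,v));n=np.cross(yy,dd);n/=np.linalg.norm(n)
        if n[0]<0:n=-n
        r.append((o-A)@n-s*14)
    return r
s=least_squares(res,[566,108,a]);print(s.x[:2].round(2),np.degrees(s.x[2]).round(2),np.round(s.fun,2))
# arm back-top edge & ends at candidate droop
for ph in(-10,-5,0,3):
    t=np.radians(ph);S=np.array([609.2,16,108])
    L=lambda cx,cy,cz:S+cx*Y+ -(cy*np.cos(t)-cz*np.sin(t)*-1*-1)*X+np.array([0,0,1])*(cy*np.sin(t)+cz*np.cos(t))
    q=P([L(-77,65,14),L(-167,65,14),L(-66,0,14),L(-20,14,14)]);print(ph,((q-[160,0])*2.2222).round(0).tolist(),L(-126,65,0).round(1))
E
```

```text
cam [ 572.1 -106.   409.3]
[564.24  94.38] 9.07 [ 0.15 -0.21  0.07  0.04 -0.21  0.16]
-10 [[267.0, 177.0], [266.0, 428.0], [459.0, 137.0], [423.0, -15.0]] [ 566.9 -118.8   96.7]
-5 [[268.0, 174.0], [267.0, 431.0], [462.0, 136.0], [427.0, -17.0]] [ 566.1 -119.   102.3]
0 [[270.0, 172.0], [269.0, 433.0], [466.0, 136.0], [431.0, -19.0]] [ 565.9 -119.   108. ]
3 [[273.0, 171.0], [271.0, 435.0], [468.0, 136.0], [434.0, -19.0]] [ 566.  -119.   111.4]
```

```bash
python3 - <<'E'
from h import *
d=np.load("w7.npz");im=d["color"].astype(int)
for r in(90,115,140,165,185):
    print(r,[tuple(int(v) for v in im[r,c]) [1:] for c in range(260,272)],"|",[tuple(int(v) for v in im[r,c])[1:] for c in range(292,302)])
for r in(10,30,50):
    print(r,im[r,336:396:1].sum(1)//3)
print("col281",im[60:84,281].sum(1)//3,"\n",im[182:206,279].sum(1)//3)
print("arm",im[55:85,266].sum(1)//3,"\n",im[55:85,330].sum(1)//3,"\n",im[55:85,378].sum(1)//3)
E
```

```text
90 [(129, 87), (132, 89), (133, 90), (124, 84), (96, 68), (106, 75), (113, 79), (121, 85), (126, 89), (133, 93), (140, 96), (145, 101)] | [(211, 148), (210, 147), (207, 143), (206, 145), (205, 142), (192, 133), (167, 115), (147, 99), (150, 100), (149, 100)]
115 [(138, 93), (139, 94), (140, 95), (130, 88), (100, 69), (109, 76), (117, 82), (118, 84), (121, 85), (134, 93), (139, 98), (148, 102)] | [(211, 147), (208, 145), (204, 142), (203, 140), (193, 135), (176, 122), (151, 102), (150, 103), (150, 102), (150, 99)]
140 [(142, 97), (141, 95), (142, 95), (129, 87), (100, 70), (108, 76), (115, 80), (118, 83), (130, 89), (135, 94), (144, 99), (151, 106)] | [(207, 143), (203, 142), (200, 139), (193, 133), (178, 124), (149, 102), (148, 99), (147, 98), (144, 96), (141, 95)]
165 [(95, 64), (96, 65), (96, 66), (94, 64), (99, 70), (111, 77), (117, 83), (118, 83), (131, 92), (139, 97), (147, 102), (155, 108)] | [(201, 140), (196, 136), (189, 131), (176, 122), (124, 85), (98, 66), (98, 66), (97, 66), (97, 66), (98, 66)]
185 [(138, 92), (137, 91), (138, 93), (119, 81), (111, 79), (124, 86), (131, 92
[... 800 characters left out ...]
2 213 212 211 210
 210 210 211 211 210 208 210 211 210 210 207 207 206 206 207 207 187 145
 146 146 147 148 149 150]
col281 [143 144 140 147 187 209 208 208 207 206 205 205 205 201 175 159 185 133
 128 132 170 182 185 188] 
 [183 183 184 183 184 187 192 196 196 195 189 160 126 122 138 192 209 208
 208 205 183 150 150 151]
arm [135 135 135 136 136 137 137 132 143 191 208 208 207 207 205 205 206 206
 198 161  96 109 134 141 137 121 113 114 115 114] 
 [146 146 146 146 146 147 146 147 143 159 202 209 207 208 207 204 202 204
 203 190 153 135 139 144 143 140 145 145 145 144] 
 [211 210 210 211 211 211 211 211 201 170 179 212 209 208 208 204 202 201
 203 200 177 133 141 143 143 144 144 144 144 144]
```

```bash
python3 - <<'E'
from h import *
from scipy.optimize import least_squares
d=np.load("w7.npz");f={k:d[k] for k in d}
E=[((263.3,90),-1),((298.4,90),1),((263.2,115),-1),((297.6,115),1),((263.2,140),-1),((296.7,140),1),((263.2,165),-1),((296.2,165),1),((263,185),-1),((295.4,185),1)]
def dist(u,A,yy):
    o,dd=ray(f,u);n=np.cross(yy,dd);n/=np.linalg.norm(n)
    return (o-A)@(n if n[0]>0 else -n)
def yv(a):return np.array([-np.sin(a),np.cos(a),0])
def res(p):return [dist(u,np.array([p[0],-119,p[1]]),yv(p[2]))-s*14 for u,s in E]
s=least_squares(res,[566,108,.16]);print("handle",s.x[:2].round(2),np.degrees(s.x[2]).round(2),np.round(s.fun,2))
H=[((350.3,50),(-14,14)),((388.3,50),(14,14)),((344.4,50),(-14,-14)),((352.9,10),(-14,14)),((394.1,10),(14,14)),((346.9,10),(-14,-14)),((351.6,30),(-14,14)),((391.3,30),(14,14)),((345.7,30),(-14,-14))]
def rh(p):
    r=[]
    for u,(x,z) in H:
        t=p[2];X=np.array([np.cos(p[3]),np.sin(p[3]),0])
        A=np.array([p[0],-30,p[1]])+X*(x*np.cos(t)+z*np.sin(t))+np.array([0,0,-x*np.sin(t)+z*np.cos(t)])
        r.append(dist(u,A,yv(p[3])))
    return r
s=least_squares(rh,[617,108,0,.16]);print("hub",s.x[:2].round(2),np.degrees(s.x[2:]).round(2),np.round(s.fun,2))
E
```

```text
handle [564.26 104.73] 8.87 [-0.12  0.14 -0.09  0.06  0.02 -0.11  0.13  0.06  0.06 -0.15]
hub [615.11 114.19] [1.47 7.49] [ 0.25 -0.55  0.24 -0.23  0.49 -0.26  0.01  0.04  0.03]
```

{"fn": "apply_moves", "kwargs": {
  "increments": [
    [1,-0.0125,0.0126,-0.004,0.87,-5.5,0],
    [1,-0.0125,0.0126,-0.004,0.87,-5.5,0],
    [1,-0.0125,0.0126,-0.004,0.87,-5.5,0],
    [1,-0.0125,0.0126,-0.004,0.87,-5.5,0],
    [1,0,0,0,0,0,0]
  ]
}}

```text
time_s: 12.4
ee_pos: [514.1, -121.5, 209.5]
ee_rot: [160.9, -0.2, 99.5]
force: [-1.7, 1.4, -1.6]
gripper_width: 90.9
gripper_force: 0.0
```

{"fn": "apply_moves", "kwargs": {
  "increments": [
    [1,0,0,0,0,0,0],
    [1,0,0,0,0,0,0],
    [1,0,0,0,0,0,0],
    [1,0,0,0,0,0,0]
  ]
}}

```text
time_s: 12.73
ee_pos: [527.5, -127.0, 217.0]
ee_rot: [160.1, 0.4, 99.5]
force: [-0.4, 0.1, -0.2]
gripper_width: 91.4
gripper_force: 0.0
```

{"fn": "apply_moves", "kwargs": {
  "increments": [
    [1,0.0067,0.0011,-0.019,0,0,0],
    [1,0.0067,0.0011,-0.019,0,0,0],
    [1,0.0067,0.0011,-0.019,0,0,0],
    [1,0.0067,0.0011,-0.019,0,0,0],
    [1,0.0067,0.0011,-0.019,0,0,0]
  ]
}}

```text
time_s: 13.15
ee_pos: [560.8, -121.4, 120.4]
ee_rot: [160.1, 0.4, 99.5]
force: [0.1, 0.3, -0.5]
gripper_width: 91.0
gripper_force: 0.0
```

{"fn": "apply_moves", "kwargs": {
  "increments": [
    [1,0.0067,0.0011,-0.018,0,0,0],
    [1,0,0,0,0,0,0],
    [1,0,0,0,0,0,0],
    [1,0,0,0,0,0,0],
    [1,0,0,0,0,0,0]
  ]
}}

```text
time_s: 13.57
ee_pos: [566.6, -120.4, 104.5]
ee_rot: [160.0, 0.4, 99.4]
force: [0.0, 0.0, 0.5]
gripper_width: 90.9
gripper_force: 0.0
```

Close gently.

{"fn": "apply_moves", "kwargs": {
  "increments": [
    [-1,0,0,0,0,0,0],
    [-1,0,0,0,0,0,0],
    [-1,0,0,0,0,0,0],
    [-1,0,0,0,0,0,0],
    [-1,0,0,0,0,0,0]
  ],
  "newtons": 12
}}

```text
time_s: 13.98
ee_pos: [565.6, -120.0, 103.3]
ee_rot: [160.1, 0.3, 99.4]
force: [-0.3, -0.4, -0.6]
gripper_width: 60.9
gripper_force: 0.0
```

{"fn": "apply_moves", "kwargs": {
  "increments": [
    [-1,0,0,0,0,0,0],
    [-1,0,0,0,0,0,0],
    [-1,0,0,0,0,0,0],
    [-1,0,0,0,0,0,0],
    [-1,0,0,0,0,0,0]
  ]
}}

```text
time_s: 14.4
ee_pos: [565.5, -120.0, 102.9]
ee_rot: [160.2, 0.3, 99.4]
force: [-0.9, -0.6, -0.1]
gripper_width: 27.4
gripper_force: 0.6
```

```bash
python3 - <<'E'
from h import *
st()
E
```

```text
14.4 [ 565.5 -120.   102.9] [160.2   0.3  99.4] F [-0.9 -0.6 -0.1] T [-0.28  0.28 -0.1 ] 27.4 0.5791810713708401 q [-18.  16. 113.  16.  34. -40.]
```

```bash
cat > tab.py <<'E'
import numpy as np,sys
def tab(p0,p1,n,yaw=9.0,r=65):
    a=np.radians(yaw);f=np.radians(np.linspace(p0,p1,n+1));k=(p1-p0)/n/360
    dj=-np.diff(np.cos(f))*r;dz=np.diff(np.sin(f))*r+3.6*k;da=2.5*k
    return np.round(np.c_[np.cos(a)*dj-np.sin(a)*da,np.sin(a)*dj+np.cos(a)*da,dz]/1000,4)
if __name__=="__main__":
    print(tab(0,30,5).tolist())
    for p in range(30,390,60):print(p,tab(p,p+60,5).tolist())
E
python3 tab.py
```

```text
[[0.0003, 0.0001, 0.0069], [0.001, 0.0002, 0.0068], [0.0017, 0.0003, 0.0066], [0.0024, 0.0004, 0.0064], [0.003, 0.0005, 0.0061]]
30 [[0.0079, 0.0013, 0.0111], [0.01, 0.0017, 0.0092], [0.0116, 0.0019, 0.0069], [0.0128, 0.0021, 0.0043], [0.0133, 0.0022, 0.0015]]
90 [[0.0133, 0.0022, -0.0013], [0.0128, 0.0021, -0.0041], [0.0116, 0.0019, -0.0067], [0.01, 0.0017, -0.009], [0.0079, 0.0013, -0.0109]]
150 [[0.0054, 0.0009, -0.0123], [0.0028, 0.0005, -0.0132], [-0.0, 0.0001, -0.0135], [-0.0028, -0.0004, -0.0132], [-0.0055, -0.0008, -0.0123]]
210 [[-0.0079, -0.0012, -0.0109], [-0.01, -0.0015, -0.009], [-0.0116, -0.0018, -0.0067], [-0.0128, -0.0019, -0.0041], [-0.0134, -0.002, -0.0013]]
270 [[-0.0134, -0.002, 0.0015], [-0.0128, -0.0019, 0.0043], [-0.0116, -0.0018, 0.0069], [-0.01, -0.0015, 0.0092], [-0.0079, -0.0012, 0.0111]]
330 [[-0.0055, -0.0008, 0.0125], [-0.0028, -0.0004, 0.0134], [-0.0, 0.0001, 0.0137], [0.0028, 0.0005, 0.0134], [0.0054, 0.0009, 0.0125]]
```

{"fn": "apply_moves", "kwargs": {
  "increments": [
    [-1,0,0.0006,0,0,0,0],
    [-1,0,0,0,0,0,0],
    [-1,0,0,0,0,0,0]
  ]
}}

```text
time_s: 14.65
ee_pos: [565.2, -120.0, 102.8]
ee_rot: [160.2, 0.4, 99.5]
force: [-3.2, -4.9, -0.5]
gripper_width: 24.7
gripper_force: 11.3
```

{"fn": "apply_moves", "kwargs": {
  "increments": [
    [-1,0.0003,0.0001,0.0069,0,0,0],
    [-1,0.001,0.0002,0.0068,0,0,0]
  ]
}}

```text
time_s: 14.82
ee_pos: [566.1, -119.4, 116.3]
ee_rot: [160.3, 0.3, 99.5]
force: [-3.2, -5.2, -2.3]
gripper_width: 24.0
gripper_force: 10.7
```

{"fn": "apply_moves", "kwargs": {
  "increments": [
    [-1,0.0017,0.0003,0.0066,0,0,0],
    [-1,0.0024,0.0004,0.0064,0,0,0],
    [-1,0.003,0.0005,0.0061,0,0,0]
  ]
}}

```text
time_s: 15.07
ee_pos: [574.6, -117.6, 137.0]
ee_rot: [160.1, 0.3, 99.4]
force: [0.1, -0.5, 0.7]
gripper_width: 5.2
gripper_force: 0.0
```

```bash
python3 - <<'E'
from h import *
st()
E
```

```text
15.07 [ 574.6 -117.6  137. ] [160.1   0.3  99.4] F [ 0.1 -0.5  0.7] T [ 0.01  0.04 -0.05] 5.2 0.0 q [-18.  14. 110.  14.  39. -37.]
```

{"fn": "apply_moves", "kwargs": {
  "increments": [
    [-1,-0.0068,-0.001,0.019,0,0,0],
    [-1,-0.0068,-0.001,0.019,0,0,0],
    [1,-0.009,-0.021,0.014,0,0,0],
    [1,-0.009,-0.021,0.014,0,0,0],
    [1,-0.009,-0.021,0.014,0,0,0]
  ]
}}

```text
time_s: 15.48
ee_pos: [534.0, -182.7, 217.9]
ee_rot: [160.0, 0.3, 99.5]
force: [0.1, -0.3, -0.4]
gripper_width: 17.8
gripper_force: 0.0
```

{"fn": "apply_moves", "kwargs": {
  "increments": [
    [1,0,0,0,0,0,0],
    [1,0,0,0,0,0,0],
    [1,0,0,0,0,0,0],
    [1,0,0,0,0,0,0],
    [1,0,0,0,0,0,0]
  ]
}}

```text
time_s: 15.9
ee_pos: [533.4, -181.7, 215.0]
ee_rot: [160.2, 0.3, 99.5]
force: [0.5, -1.1, 0.1]
gripper_width: 50.8
gripper_force: 0.0
```

```bash
python3 - <<'E'
from h import *
st()
f=cams.grab_frame("wrist")
np.savez("w8.npz",**{k:f[k] for k in("color","intrinsics","R","t")})
for r in finder.trace("crank","wrist")[:2]:print(r["score"],r["rect"],r["pixels"].sum());m=r["pixels"];np.save("m8.npy",m)
print("cam",(-f["R"].T@f["t"]).round(1))
a=np.radians(9);X=np.array([np.cos(a),np.sin(a),0]);Y=np.array([-np.sin(a),np.cos(a),0]);S=np.array([609.2,16,108])
for ph in(-30,-20,-10,0,10):
    t=np.radians(ph);H=S-65*np.cos(t)*X+[0,0,65*np.sin(t)]
    print(ph,[proj(f,H+c*Y).tolist() for c in(-77,-122,-167)])
im=f["color"].astype(int)
for r in(100,130,160,190):
    print(r,[f"{c}:{im[r,c,1]},{im[r,c,2]}" for c in range(240,420,4)])
E
```

```text
15.9 [ 533.4 -181.7  215. ] [160.2   0.3  99.5] F [ 0.5 -1.1  0.1] T [-0.06  0.12 -0.06] 50.8 0.0 q [-27.   9. 104.  15.  51. -44.]
0.82 [259.1, 2.1, 125.9, 205.5] 8759
cam [ 463.2 -122.9  381.8]
-30 [[276.4, 83.9], [275.8, 137.7], [275.3, 187.9]]
-20 [[275.2, 82.2], [274.6, 138.0], [274.1, 189.9]]
-10 [[276.3, 80.4], [275.7, 138.3], [275.1, 192.1]]
0 [[280.1, 78.6], [279.3, 138.7], [278.6, 194.4]]
10 [[286.6, 76.8], [285.6, 139.2], [284.6, 196.8]]
100 ['240:153,104', '244:136,92', '248:99,68', '252:148,100', '256:165,111', '260:169,114', '264:107,77', '268:126,90', '272:124,87', '276:148,104', '280:187,131', '284:210,147', '288:221,158', '292:224,159', '296:223,158', '300:150,101', '304:147,99', '308:145,99', '312:153,103', '316:156,106', '320:158,108', '324:159,108', '328:158,106', '332:109,76', '336:115,79', '340:114,77', '344:114,77', '348:168,114', '352:169,115', '356:167,112', '360:160,109', '364:158,108', '368:139,95', '372:123,85', '376:155,106', '380:150,102', '384:154,104', '388:164,110', '392:164,110', '396:157,106', '400:150,101', '404:105,72', '408:104,71', '412:105,72',
[... 1282 characters left out ...]
:138,115', '412:135,113', '416:138,115']
190 ['240:149,101', '244:113,77', '248:117,79', '252:114,78', '256:111,75', '260:110,75', '264:109,77', '268:143,100', '272:158,111', '276:197,138', '280:220,154', '284:233,169', '288:233,169', '292:219,153', '296:102,69', '300:109,75', '304:110,75', '308:110,76', '312:109,75', '316:109,76', '320:110,75', '324:152,102', '328:168,113', '332:169,113', '336:169,115', '340:169,114', '344:159,108', '348:160,108', '352:98,67', '356:154,104', '360:158,107', '364:146,98', '368:108,73', '372:109,75', '376:108,73', '380:104,71', '384:134,113', '388:131,113', '392:133,113', '396:136,114', '400:135,115', '404:133,113', '408:135,113', '412:142,121', '416:150,128']
```

```bash
cat > fit.py <<'E'
from h import *
def parts(ph,yaw=9.0,S=(609.2,16,108),s=0):
    a=np.radians(yaw);X=np.array([np.cos(a),np.sin(a),0]);Y=np.array([-np.sin(a),np.cos(a),0]);t=np.radians(ph);Z=np.array([0,0,1.])
    cy=-np.cos(t)*X+np.sin(t)*Z; cz=np.sin(t)*X+np.cos(t)*Z
    L=lambda P:np.array(S)+(P[:,:1]+s)*Y+P[:,1:2]*cy+P[:,2:]*cz
    box=lambda x0,x1,y0,y1,z0,z1:np.array([(x,y,z) for x in(x0,x1) for y in(y0,y1) for z in(z0,z1)],float)
    q=np.linspace(0,2*np.pi,40);c=lambda x,r:np.c_[x+0*q,65+r*np.cos(q),r*np.sin(q)]
    return [L(box(-66,0,-14,14,-14,14)),L(box(-74,-66,-14,75,-10,10)),L(np.r_[c(-77,14),c(-167,14)])]
def render(f,ps):
    m=np.zeros((420,560),np.uint8)
    for P in ps:
        q=(P@f["R"].T+f["t"])@f["intrinsics"].T;q=q[:,:2]/q[:,2:]
        cv2.fillConvexPoly(m,cv2.convexHull((q*16).round().astype(np.int32)),1,shift=4)
    return m>0
E
python3 - <<'E'
from fit import *
from scipy.optimize import minimize
d=np.load("w8.npz");f={k:d[k] for k in d};m=np.load("m8.npy")
def iou(p,f,m,rows):
    r=render(f,parts(p[0],p[4],(609.2+p[1],16+p[3],108+p[2])))
    A=r[rows];B=m[rows];return 1-(A&B).sum()/max(1,(A|B).sum())
best=[]
for ph in range(-30,21,5):
    o=minimize(lambda p:iou([ph,p[0],0,p[1],p[2]],f,m,slice(0,190))+1e-4*((p[2]-9)**2),[0,0,9],method="Nelder-Mead",options=dict(initial_simplex=[[0,0,9],[3,0,9],[0,3,9],[0,0,10.5]]))
    print(ph,o.x.round(2),round(o.fun,4))
s=cams.grab_frame("side")
for r in finder.trace("crank","side")[:2]:
    print(r["score"],r["rect"],r["pixels"].sum())
for ph in range(-30,21,10):
    k=render(s,parts(ph));ys,xs=np.nonzero(k);print(ph,xs.min(),ys.min(),np.ptp(xs),np.ptp(ys),k.sum())
E
```

```text
-30 [2.34 0.85 9.29] 0.1202
-25 [ 0.29  1.03 10.39] 0.1065
-20 [-0.67  0.81 10.97] 0.0978
-15 [-1.11  0.11 11.02] 0.0848
-10 [-2.64 -0.32 11.34] 0.0743
-5 [-2.01 -0.84 10.79] 0.0718
0 [-2.26 -2.09 10.44] 0.0891
5 [-1.1  -3.71  9.11] 0.111
10 [-1.49 -4.15  8.38] 0.1445
15 [ 0.85 -6.95  5.62] 0.1783
20 [ 1.95 -8.96  3.14] 0.2172
0.49 [273.0, 172.0, 10.2, 18.9] 103
-30 253 176 30 29 460
-20 253 174 32 31 459
-10 254 172 31 33 444
0 254 170 32 34 463
10 254 167 32 37 474
20 253 165 32 40 478
```

{"fn": "apply_moves", "kwargs": {
  "increments": [
    [1,-0.0016,0.0186,-0.003,0,0,0],
    [1,-0.0016,0.0186,-0.003,0,0,0],
    [1,-0.0016,0.0185,-0.003,0,0,0],
    [1,0,0,0,0,0,0],
    [1,0,0,0,0,0,0]
  ]
}}

```text
time_s: 16.52
ee_pos: [528.6, -126.5, 206.7]
ee_rot: [160.2, 0.3, 99.6]
force: [0.7, -0.1, -0.0]
gripper_width: 91.5
gripper_force: 0.0
```

{"fn": "apply_moves", "kwargs": {
  "increments": [
    [1,0,0,0,0,0,0],
    [1,0,0,0,0,0,0],
    [1,0,0,0,0,0,0]
  ]
}}

```text
time_s: 16.77
ee_pos: [528.9, -128.0, 207.0]
ee_rot: [160.1, 0.3, 99.4]
force: [-1.0, 0.4, 0.1]
gripper_width: 91.5
gripper_force: 0.0
```

{"fn": "apply_moves", "kwargs": {
  "increments": [
    [1,0.0068,0.0011,-0.0188,0,0,0],
    [1,0.0068,0.0011,-0.0188,0,0,0],
    [1,0.0068,0.0011,-0.0188,0,0,0],
    [1,0.0068,0.0011,-0.0188,0,0,0],
    [1,0.0068,0.0011,-0.0188,0,0,0]
  ]
}}

```text
time_s: 17.18
ee_pos: [563.1, -122.5, 112.1]
ee_rot: [160.1, 0.4, 99.4]
force: [-0.9, -0.4, -0.0]
gripper_width: 91.4
gripper_force: 0.0
```

{"fn": "apply_moves", "kwargs": {
  "increments": [
    [1,0.0068,0.0011,-0.0188,0,0,0],
    [1,0,0,0,0,0,0],
    [1,0,0,0,0,0,0],
    [1,0,0,0,0,0,0]
  ]
}}

```text
time_s: 17.52
ee_pos: [569.9, -121.2, 94.9]
ee_rot: [160.1, 0.4, 99.4]
force: [-0.2, 0.3, -0.2]
gripper_width: 90.9
gripper_force: 0.0
```

{"fn": "apply_moves", "kwargs": {
  "increments": [
    [-1,0,0,-0.0015,0,0,0],
    [-1,0,0,0,0,0,0],
    [-1,0,0,0,0,0,0],
    [-1,0,0,0,0,0,0],
    [-1,0,0,0,0,0,0]
  ],
  "newtons": 12
}}

```text
time_s: 17.93
ee_pos: [569.5, -120.7, 93.0]
ee_rot: [160.1, 0.3, 99.4]
force: [-0.1, 0.0, -0.3]
gripper_width: 60.9
gripper_force: 0.0
```

{"fn": "apply_moves", "kwargs": {
  "increments": [
    [-1,0,0,0,0,0,0],
    [-1,0,0,0,0,0,0],
    [-1,0,0,0,0,0,0],
    [-1,0,0,0,0,0,0],
    [-1,0,0,0,0,0,0]
  ]
}}

```text
time_s: 18.35
ee_pos: [569.5, -120.5, 92.5]
ee_rot: [160.1, 0.3, 99.4]
force: [2.5, 0.2, 0.1]
gripper_width: 28.1
gripper_force: 12.1
```

{"fn": "apply_moves", "kwargs": {
  "increments": [
    [-1,0,0,0,0,0,0],
    [-1,0,0,0,0,0,0],
    [-1,0,0,0,0,0,0]
  ]
}}

```text
time_s: 18.6
ee_pos: [569.9, -120.7, 92.7]
ee_rot: [160.1, 0.3, 99.4]
force: [0.7, 0.9, 0.1]
gripper_width: 27.8
gripper_force: 12.0
```

```bash
python3 - <<'E'
from h import *
st()
E
```

```text
18.6 [ 569.9 -120.7   92.7] [160.1   0.3  99.4] F [0.7 0.9 0.1] T [ 0.11 -0.15 -0.1 ] 27.8 11.952029764652252 q [-18.  17. 113.  17.  32. -40.]
```

```bash
python3 - <<'E'
from tab import tab
print(tab(-8,22,5).tolist())
for p in range(22,382,60):print(p,tab(p,p+60,5).tolist())
E
```

```text
[[-0.0006, -0.0001, 0.0068], [0.0001, 0.0001, 0.0069], [0.0008, 0.0002, 0.0068], [0.0015, 0.0003, 0.0067], [0.0022, 0.0004, 0.0065]]
22 [[0.0063, 0.0011, 0.0121], [0.0086, 0.0014, 0.0105], [0.0106, 0.0018, 0.0085], [0.0121, 0.002, 0.0061], [0.013, 0.0021, 0.0034]]
82 [[0.0134, 0.0022, 0.0006], [0.0132, 0.0022, -0.0022], [0.0124, 0.0021, -0.005], [0.0111, 0.0018, -0.0075], [0.0093, 0.0016, -0.0097]]
142 [[0.0071, 0.0012, -0.0114], [0.0046, 0.0008, -0.0126], [0.0019, 0.0004, -0.0133], [-0.0009, -0.0001, -0.0134], [-0.0037, -0.0005, -0.0129]]
202 [[-0.0063, -0.0009, -0.0119], [-0.0086, -0.0013, -0.0103], [-0.0106, -0.0016, -0.0082], [-0.0121, -0.0018, -0.0058], [-0.013, -0.002, -0.0032]]
262 [[-0.0134, -0.002, -0.0004], [-0.0132, -0.002, 0.0025], [-0.0125, -0.0019, 0.0052], [-0.0111, -0.0017, 0.0077], [-0.0093, -0.0014, 0.0099]]
322 [[-0.0071, -0.001, 0.0116], [-0.0046, -0.0006, 0.0129], [-0.0019, -0.0002, 0.0136], [0.0009, 0.0002, 0.0137], [0.0037, 0.0007, 0.0132]]
```

{"fn": "apply_moves", "kwargs": {
  "increments": [
    [-1,-0.0001,0.0008,0,0,0,0],
    [-1,0,0,0,0,0,0],
    [-1,0,0,0,0,0,0]
  ],
  "newtons": 16
}}

```text
time_s: 18.85
ee_pos: [569.7, -120.5, 92.7]
ee_rot: [160.1, 0.4, 99.4]
force: [0.9, -3.9, -0.1]
gripper_width: 27.7
gripper_force: 16.0
```

{"fn": "apply_moves", "kwargs": {
  "increments": [
    [-1,-0.0006,-0.0001,0.0068,0,0,0],
    [-1,0.0001,0.0001,0.0069,0,0,0]
  ]
}}

```text
time_s: 19.02
ee_pos: [568.1, -119.5, 105.9]
ee_rot: [160.3, 0.2, 99.4]
force: [3.1, 0.9, -2.9]
gripper_width: 27.5
gripper_force: 16.0
```

{"fn": "apply_moves", "kwargs": {
  "increments": [
    [-1,0.0008,0.0002,0.0068,0,0,0],
    [-1,0.0015,0.0003,0.0067,0,0,0],
    [-1,0,0,0,0,0,0]
  ]
}}

```text
time_s: 19.27
ee_pos: [570.5, -118.5, 120.2]
ee_rot: [160.2, 0.3, 99.5]
force: [0.7, 0.5, -3.8]
gripper_width: 27.6
gripper_force: 16.0
```

```bash
python3 - <<'E'
from h import *
st()
E
```

```text
19.27 [ 570.5 -118.5  120.2] [160.2   0.3  99.5] F [ 0.7  0.5 -3.8] T [ 0.05  0.36 -0.02] 27.6 15.99983811378479 q [-18.  15. 111.  15.  37. -38.]
```

{"fn": "apply_moves", "kwargs": {
  "increments": [
    [-1,0.0022,0.0009,0.0065,0,0,0],
    [-1,0.0063,0.0014,0.0121,0,0,0],
    [-1,0.0086,0.0014,0.0105,0,0,0]
  ]
}}

```text
time_s: 19.52
ee_pos: [585.9, -115.1, 147.5]
ee_rot: [160.5, 0.2, 99.5]
force: [-1.2, 2.2, -7.8]
gripper_width: 27.7
gripper_force: 16.0
```

{"fn": "apply_moves", "kwargs": {
  "increments": [
    [-1,0.0106,0.0018,0.0085,0,0,0],
    [-1,0.0121,0.002,0.0061,0,0,0],
    [-1,0.013,0.0021,0.0034,0,0,0]
  ]
}}

```text
time_s: 19.77
ee_pos: [621.3, -109.2, 165.4]
ee_rot: [160.6, 0.3, 99.6]
force: [-4.7, -0.6, -6.1]
gripper_width: 27.7
gripper_force: 16.0
```

```bash
python3 - <<'E'
from h import *
st()
E
```

```text
19.77 [ 621.3 -109.2  165.4] [160.6   0.3  99.6] F [-4.7 -0.6 -6.1] T [-0.27  1.29  0.33] 27.7 16.03722721338272 q [-15.  17. 102.  11.  44. -32.]
```

{"fn": "apply_moves", "kwargs": {
  "increments": [
    [-1,0.0134,0.0025,0.0,0,0,0],
    [-1,0.0132,0.0024,-0.0028,0,0,0],
    [-1,0.0124,0.0021,-0.0054,0,0,0]
  ]
}}

```text
time_s: 20.02
ee_pos: [661.5, -102.8, 158.1]
ee_rot: [160.4, 0.4, 99.6]
force: [-5.3, -2.5, -0.5]
gripper_width: 27.5
gripper_force: 16.0
```

{"fn": "apply_moves", "kwargs": {
  "increments": [
    [-1,0.0111,0.0018,-0.0075,0,0,0],
    [-1,0.0093,0.0016,-0.0097,0,0,0]
  ]
}}

```text
time_s: 20.18
ee_pos: [682.2, -99.3, 141.1]
ee_rot: [160.4, 0.3, 99.5]
force: [-6.0, -2.0, -0.5]
gripper_width: 27.8
gripper_force: 16.0
```

```bash
python3 - <<'E'
from h import *
st()
E
```

```text
20.18 [682.2 -99.3 141.1] [160.4   0.3  99.5] F [-6.  -2.  -0.5] T [-0.18  1.17  0.15] 27.8 15.996661931276321 q [-13.  23.  96.  10.  43. -29.]
```

{"fn": "apply_moves", "kwargs": {
  "increments": [
    [-1,0.0066,0.0012,-0.0116,0,0,0],
    [-1,0.0041,0.0008,-0.0127,0,0,0],
    [-1,0.0014,0.0004,-0.0133,0,0,0]
  ]
}}

```text
time_s: 20.43
ee_pos: [696.3, -96.8, 104.4]
ee_rot: [160.1, 0.3, 99.4]
force: [-2.7, -0.2, 4.1]
gripper_width: 27.5
gripper_force: 16.0
```

{"fn": "apply_moves", "kwargs": {
  "increments": [
    [-1,-0.0009,-0.0001,-0.0134,0,0,0],
    [-1,-0.0037,-0.0005,-0.0129,0,0,0]
  ]
}}

```text
time_s: 20.6
ee_pos: [692.9, -97.1, 78.8]
ee_rot: [159.9, 0.3, 99.3]
force: [0.1, 2.1, 4.7]
gripper_width: 27.7
gripper_force: 16.1
```

```bash
python3 - <<'E'
from h import *
st()
E
```

```text
20.6 [692.9 -97.1  78.8] [159.9   0.3  99.3] F [0.1 2.1 4.7] T [ 0.69 -0.11 -0.25] 27.7 16.09798103570938 q [-12.  27. 100.  12.  35. -31.]
```

{"fn": "apply_moves", "kwargs": {
  "increments": [
    [-1,-0.0064,-0.0005,-0.0119,0,0,0],
    [-1,-0.0087,-0.0009,-0.0103,0,0,0],
    [-1,-0.0107,-0.0011,-0.0082,0,0,0]
  ]
}}

```text
time_s: 20.85
ee_pos: [669.8, -101.2, 49.4]
ee_rot: [159.5, 0.5, 99.2]
force: [7.1, -1.6, -1.2]
gripper_width: 27.8
gripper_force: 16.3
```

{"fn": "apply_moves", "kwargs": {
  "increments": [
    [-1,-0.0121,-0.0016,-0.0058,0,0,0],
    [-1,-0.013,-0.002,-0.0032,0,0,0]
  ]
}}

```text
time_s: 21.02
ee_pos: [644.5, -105.9, 39.6]
ee_rot: [159.6, 0.6, 99.2]
force: [7.2, -4.1, -5.4]
gripper_width: 27.6
gripper_force: 16.1
```

```bash
python3 - <<'E'
from h import *
st()
E
```

```text
21.02 [ 644.5 -105.9   39.6] [159.6   0.6  99.2] F [ 7.2 -4.1 -5.4] T [-0.69 -0.8  -0.8 ] 27.6 16.084068417549133 q [-14.  26. 108.  16.  27. -37.]
```

```bash
cat > ctl.py <<'E'
# usage: ctl.py step_deg nrows ; logs state, fits screw axis centre, proposes rows
import json,os,sys
from h import *
from scipy.optimize import least_squares
s=status.state();p=s["ee_pos"];F=s["force"]
L=json.load(open("log.json")) if os.path.exists("log.json") else [[568.1,-119.5,105.9],[570.5,-118.5,120.2],[585.9,-115.1,147.5],[621.3,-109.2,165.4],[661.5,-102.8,158.1],[682.2,-99.3,141.1],[696.3,-96.8,104.4],[692.9,-97.1,78.8],[669.8,-101.2,49.4]]
L.append(p.tolist());json.dump(L,open("log.json","w"))
yaw=np.radians(9.3);X=np.array([np.cos(yaw),np.sin(yaw),0]);Y=np.array([-np.sin(yaw),np.cos(yaw),0])
Q=np.array(L);j=Q@X;z=Q[:,2];ax=Q@Y
def ang(c):return np.unwrap(np.arctan2(z-c[1],-(j-c[0])))  # 0 left, + up
def res(c):
    f=ang(c);cz=c[1]+3.6*f/2/np.pi;return np.r_[np.hypot(j-c[0],z-cz)-65,0.2*(c[2]+0)]
o=least_squares(res,[640*np.cos(yaw)-110*np.sin(yaw)*-1*-1,102,0]);c=o.x;f=ang(c);k=4.5
print("c",c[:2].round(1),"rms",np.sqrt((o.fun[:-1]**2).mean()).round(2),"res",o.fun[-4:-1].round(1),"turns",((f[-1]-f[0])/2/np.pi).round(3),"phi",(np.degrees(f[-1])%360).round(1),"axial",(ax-2.5*f/2/np.pi)[-4:].round(1))
ph=f[-1];t=np.array([np.sin(ph)*X[0],np.sin(ph)*X[1],np.cos(ph)]);r=np.array([-np.cos(ph)*X[0],-np.cos(ph)*X[1],np.sin(ph)])
print(round(s["time_s"],2),"F",F.round(1),"tan",(F@t).round(1),"rad",(F@r).round(1),"axial",(F@Y).round(1))
st_,n=float(sys.argv[1]),int(sys.argv[2])
cmd=p-F/k
lead=float(sys.argv[3]) if len(sys.argv)>3 else 1.0; push=float(sys.argv[4]) if len(sys.argv)>4 else 0.6
out=[]
ax0=p@Y if len(sys.argv)<=5 else float(sys.argv[5])
for i in range(1,n+1):
    q=ph+np.radians(st_)*i;ql=q+lead/65;cz=c[1]+3.6*q/2/np.pi
    T=X*(c[0]-65*np.cos(ql))+Y*(ax0+2.5*(q-ph)/2/np.pi+push)+np.array([0,0,cz+65*np.sin(ql)])
    out.append(((T-cmd)/1000).round(4).tolist());cmd=cmd+np.array(out[-1])*1000
print(json.dumps([[-1]+o+[0,0,0] for o in out]))
E
python3 ctl.py 12 5
```

```text
c [606.1 100.1] rms 0.67 res [ 1.2  0.6 -0.6] turns 0.703 phi 258.1 axial [-209.3 -209.2 -209.7 -210.4]
21.02 F [ 7.2 -4.1 -5.4] tan -5.2 rad 6.6 axial -5.2
[[-1, -0.0122, -0.0025, -0.003, 0, 0, 0], [-1, -0.0133, -0.0021, 0.0018, 0, 0, 0], [-1, -0.0127, -0.002, 0.0045, 0, 0, 0], [-1, -0.0115, -0.0018, 0.0071, 0, 0, 0], [-1, -0.0099, -0.0015, 0.0094, 0, 0, 0]]
```

{"fn": "apply_moves", "kwargs": {
  "increments": [
    [-1,-0.0122,-0.0025,-0.003,0,0,0],
    [-1,-0.0133,-0.0021,0.0018,0,0,0],
    [-1,-0.0127,-0.002,0.0045,0,0,0],
    [-1,-0.0115,-0.0018,0.0071,0,0,0],
    [-1,-0.0099,-0.0015,0.0094,0,0,0]
  ]
}}

```text
time_s: 21.43
ee_pos: [582.2, -114.4, 58.9]
ee_rot: [159.9, 0.4, 99.3]
force: [6.3, 1.5, -2.8]
gripper_width: 27.8
gripper_force: 16.0
```

```bash
python3 ctl.py 12 5
```

```text
c [605.8  99.8] rms 0.82 res [ 0.5 -0.9  1.5] turns 0.876 phi 320.6 axial [-209.2 -209.7 -210.4 -209.2]
21.43 F [ 6.3  1.5 -2.8] tan -6.2 rad -3.2 axial 0.5
[[-1, -0.007, -0.0003, 0.0146, 0, 0, 0], [-1, -0.0047, -0.0007, 0.0128, 0, 0, 0], [-1, -0.002, -0.0003, 0.0136, 0, 0, 0], [-1, 0.0008, 0.0002, 0.0137, 0, 0, 0], [-1, 0.0036, 0.0007, 0.0132, 0, 0, 0]]
```

{"fn": "apply_moves", "kwargs": {
  "increments": [
    [-1,-0.007,-0.0003,0.0144,0,0,0],
    [-1,-0.0047,-0.0007,0.0128,0,0,0],
    [-1,-0.002,-0.0003,0.0136,0,0,0],
    [-1,0.0008,0.0002,0.0137,0,0,0],
    [-1,0.0036,0.0007,0.0132,0,0,0]
  ]
}}

```text
time_s: 21.85
ee_pos: [569.3, -115.4, 125.1]
ee_rot: [160.4, 0.5, 99.5]
force: [-1.7, -6.0, -5.8]
gripper_width: 27.7
gripper_force: 16.0
```

```bash
python3 ctl.py 12 5
```

```text
c [605.7  99.9] rms 0.86 res [-0.8  1.4  1.1] turns 1.046 phi 21.9 axial [-209.7 -210.4 -209.2 -208.5]
21.85 F [-1.7 -6.  -5.8] tan -6.4 rad 0.3 axial -5.6
[[-1, 0.0086, 0.0008, 0.0146, 0, 0, 0], [-1, 0.0087, 0.0015, 0.0104, 0, 0, 0], [-1, 0.0107, 0.0019, 0.0083, 0, 0, 0], [-1, 0.0121, 0.0021, 0.0059, 0, 0, 0], [-1, 0.013, 0.0022, 0.0032, 0, 0, 0]]
```

{"fn": "apply_moves", "kwargs": {
  "increments": [
    [-1,0.0082,0.0008,0.0142,0,0,0],
    [-1,0.0087,0.0015,0.0104,0,0,0],
    [-1,0.0107,0.0019,0.0083,0,0,0],
    [-1,0.0121,0.0021,0.0059,0,0,0],
    [-1,0.013,0.0022,0.0032,0,0,0]
  ]
}}

```text
time_s: 22.27
ee_pos: [622.9, -106.7, 168.2]
ee_rot: [160.3, 0.5, 99.5]
force: [-4.5, -5.1, -0.0]
gripper_width: 27.4
gripper_force: 16.0
```

```bash
python3 ctl.py 12 5
```

```text
c [605.7  99.8] rms 0.84 res [ 1.4  1.1 -0.5] turns 1.216 phi 83.2 axial [-210.4 -209.2 -208.5 -209.1]
22.27 F [-4.5 -5.1 -0. ] tan -5.2 rad 0.6 axial -4.3
[[-1, 0.0137, 0.002, 0.0008, 0, 0, 0], [-1, 0.0131, 0.0022, -0.0027, 0, 0, 0], [-1, 0.0123, 0.0021, -0.0054, 0, 0, 0], [-1, 0.0108, 0.0019, -0.0079, 0, 0, 0], [-1, 0.009, 0.0015, -0.01, 0, 0, 0]]
```

Works well; continue.

{"fn": "apply_moves", "kwargs": {
  "increments": [
    [-1,0.0135,0.002,0.0006,0,0,0],
    [-1,0.0131,0.0022,-0.0027,0,0,0],
    [-1,0.0123,0.0021,-0.0054,0,0,0],
    [-1,0.0108,0.0019,-0.0079,0,0,0],
    [-1,0.009,0.0015,-0.01,0,0,0]
  ]
}}

```text
time_s: 22.68
ee_pos: [683.0, -96.4, 142.8]
ee_rot: [160.1, 0.4, 99.5]
force: [-4.3, -4.0, 2.8]
gripper_width: 27.7
gripper_force: 16.0
```

```bash
python3 ctl.py 12 5 0.9
```

```text
c [605.7  99.8] rms 0.81 res [ 1.1 -0.5 -0. ] turns 1.376 phi 140.8 axial [-209.2 -208.5 -209.1 -209. ]
22.68 F [-4.3 -4.   2.8] tan -5.3 rad -2.0 axial -3.2
[[-1, 0.0044, 0.0007, -0.0083, 0, 0, 0], [-1, 0.0046, 0.0008, -0.0126, 0, 0, 0], [-1, 0.002, 0.0004, -0.0134, 0, 0, 0], [-1, -0.0009, -0.0, -0.0134, 0, 0, 0], [-1, -0.0036, -0.0005, -0.013, 0, 0, 0]]
```

{"fn": "apply_moves", "kwargs": {
  "increments": [
    [-1,0.0054,0.0008,-0.0095,0,0,0],
    [-1,0.0046,0.0008,-0.0126,0,0,0],
    [-1,0.002,0.0004,-0.0134,0,0,0],
    [-1,-0.0009,0.0,-0.0134,0,0,0],
    [-1,-0.0036,-0.0005,-0.013,0,0,0]
  ]
}}

```text
time_s: 23.1
ee_pos: [692.1, -94.1, 81.0]
ee_rot: [159.9, 0.3, 99.3]
force: [-0.5, 0.9, 5.4]
gripper_width: 27.6
gripper_force: 16.1
```

```bash
python3 ctl.py 12 5 1.0
```

```text
c [605.9  99.7] rms 0.89 res [-0.4 -0.1  1.6] turns 1.532 phi 196.8 axial [-208.5 -209.1 -209.  -208.6]
23.1 F [-0.5  0.9  5.4] tan -5.1 rad -1.9 axial 1.0
[[-1, -0.0057, -0.0, -0.0066, 0, 0, 0], [-1, -0.0078, -0.0012, -0.0109, 0, 0, 0], [-1, -0.0099, -0.0016, -0.009, 0, 0, 0], [-1, -0.0116, -0.0018, -0.0067, 0, 0, 0], [-1, -0.0128, -0.002, -0.0042, 0, 0, 0]]
```

{"fn": "apply_moves", "kwargs": {
  "increments": [
    [-1,-0.0057,0.0001,-0.009,0,0,0],
    [-1,-0.0078,-0.0012,-0.0109,0,0,0],
    [-1,-0.0099,-0.0015,-0.009,0,0,0],
    [-1,-0.0116,-0.0018,-0.0067,0,0,0],
    [-1,-0.0128,-0.002,-0.0042,0,0,0]
  ]
}}

```text
time_s: 23.52
ee_pos: [645.9, -101.8, 41.5]
ee_rot: [159.7, 0.5, 99.2]
force: [6.0, -0.9, -0.4]
gripper_width: 27.9
gripper_force: 16.2
```

```bash
python3 ctl.py 12 5 1.0
```

```text
c [605.9  99.6] rms 0.9 res [-0.1  1.5  1. ] turns 1.694 phi 255.5 axial [-209.1 -209.  -208.6 -209.1]
23.52 F [ 6.  -0.9 -0.4] tan -5.5 rad 1.9 axial -1.8
[[-1, -0.0118, -0.0016, -0.0007, 0, 0, 0], [-1, -0.0134, -0.0022, 0.0011, 0, 0, 0], [-1, -0.0129, -0.002, 0.004, 0, 0, 0], [-1, -0.0118, -0.0018, 0.0065, 0, 0, 0], [-1, -0.0102, -0.0016, 0.009, 0, 0, 0]]
```

{"fn": "apply_moves", "kwargs": {
  "increments": [
    [-1,-0.0126,-0.0016,-0.001,0,0,0],
    [-1,-0.0134,-0.0022,0.0011,0,0,0],
    [-1,-0.0129,-0.002,0.004,0,0,0],
    [-1,-0.0118,-0.0018,0.0065,0,0,0],
    [-1,-0.0102,-0.0016,0.009,0,0,0]
  ]
}}

```text
time_s: 23.93
ee_pos: [583.0, -111.0, 60.4]
ee_rot: [159.9, 0.4, 99.2]
force: [5.9, -0.3, -3.2]
gripper_width: 27.9
gripper_force: 16.0
```

```bash
python3 ctl.py 12 5 0.9
python3 - <<'E'
from h import *
for n in("top","side"):
    f=cams.grab_frame(n)
    for q in("shelf_top","tray","lift_top"):print(n,q,[(round(b["score"],2),np.round(b["rect"]).tolist(),int(b["pixels"].sum())) for b in finder.trace(q,n)[:3]])
    np.savez(n+"9.npz",**{k:f[k] for k in("color","intrinsics","R","t")})
E
```

```text
c [605.7  99.4] rms 0.97 res [1.6 0.8 1.6] turns 1.876 phi 321.1 axial [-209.  -208.6 -209.1 -208.5]
23.93 F [ 5.9 -0.3 -3.2] tan -6.1 rad -2.5 axial -1.3
[[-1, -0.0087, -0.001, 0.0166, 0, 0, 0], [-1, -0.0046, -0.0007, 0.0129, 0, 0, 0], [-1, -0.002, -0.0002, 0.0136, 0, 0, 0], [-1, 0.0009, 0.0002, 0.0136, 0, 0, 0], [-1, 0.0037, 0.0007, 0.0132, 0, 0, 0]]
top shelf_top [(0.74, [142.0, 166.0, 92.0, 80.0], 5586), (0.26, [405.0, 196.0, 29.0, 24.0], 578)]
top tray [(0.9, [106.0, 221.0, 47.0, 42.0], 1843), (0.45, [223.0, 167.0, 59.0, 58.0], 680)]
top lift_top [(0.67, [222.0, 166.0, 64.0, 62.0], 498)]
side shelf_top [(0.95, [174.0, 224.0, 115.0, 134.0], 9030)]
side tray [(0.98, [350.0, 174.0, 46.0, 38.0], 1557), (0.82, [217.0, 181.0, 64.0, 48.0], 1370)]
side lift_top [(0.62, [211.0, 188.0, 73.0, 43.0], 520)]
```

{"fn": "apply_moves", "kwargs": {
  "increments": [
    [-1,-0.0077,-0.001,0.0145,0,0,0],
    [-1,-0.0046,-0.0007,0.0129,0,0,0],
    [-1,-0.0003,0,0.0036,0,0,0],
    [-1,0,0,0,0,0,0]
  ]
}}

```text
time_s: 24.67
ee_pos: [567.6, -113.0, 90.0]
ee_rot: [160.3, 0.5, 99.5]
force: [-2.7, -10.2, -5.0]
gripper_width: 28.0
gripper_force: 16.0
```

```bash
python3 ctl.py 12 5 0.9
```

```text
c [605.6  99.4] rms 0.96 res [0.8 1.5 0.8] turns 1.961 phi 351.6 axial [-208.6 -209.1 -208.5 -208.2]
24.67 F [ -2.7 -10.2  -5. ] tan -4.3 rad 5.0 axial -9.6
[[-1, -0.0018, -0.0018, 0.0205, 0, 0, 0], [-1, 0.0024, 0.0005, 0.0135, 0, 0, 0], [-1, 0.0051, 0.0009, 0.0127, 0, 0, 0], [-1, 0.0076, 0.0013, 0.0113, 0, 0, 0], [-1, 0.0097, 0.0017, 0.0095, 0, 0, 0]]
```

{"fn": "apply_moves", "kwargs": {
  "increments": [
    [-1,0,-0.001,0,0,0,0],
    [1,0,0,0,0,0,0],
    [1,0,0,0,0,0,0],
    [1,0,0,0,0,0,0],
    [1,0,0,0,0,0,0]
  ]
}}

```text
time_s: 25.08
ee_pos: [568.8, -112.0, 90.9]
ee_rot: [160.2, 0.3, 99.5]
force: [-0.2, -1.3, -0.5]
gripper_width: 51.7
gripper_force: 0.0
```

{"fn": "apply_moves", "kwargs": {
  "increments": [
    [1,0,0,0,0,0,0],
    [1,0,0,0,0,0,0],
    [1,-0.0068,-0.0011,0.0188,0,0,0],
    [1,-0.0068,-0.0011,0.0188,0,0,0],
    [1,-0.0068,-0.0011,0.0188,0,0,0]
  ]
}}

```text
time_s: 25.5
ee_pos: [547.8, -115.6, 147.8]
ee_rot: [160.2, 0.3, 99.5]
force: [0.3, -0.1, -0.0]
gripper_width: 85.1
gripper_force: 0.0
```

{"fn": "apply_moves", "kwargs": {
  "increments": [
    [1,-0.0068,-0.0011,0.0188,0,0,0],
    [1,-0.0068,-0.0011,0.0188,0,0,0],
    [1,0,0,0.035,-0.9,5.5,0],
    [1,0,0,0.035,-0.9,5.5,0],
    [1,0,0,0.035,-0.8,5.0,0]
  ]
}}

```text
time_s: 25.92
ee_pos: [533.7, -117.7, 287.1]
ee_rot: [175.8, 0.2, 99.5]
force: [1.2, -1.1, 1.0]
gripper_width: 91.0
gripper_force: 0.0
```

{"fn": "apply_moves", "kwargs": {
  "increments": [
    [1,0.004,0.038,0.01,-0.6,3.8,0],
    [1,0.006,0.04,0.01,0,0,0],
    [1,0.006,0.04,0.01,0,0,0],
    [1,0.006,0.04,0.01,0,0,0],
    [1,0.006,0.04,0.01,0,0,0]
  ]
}}

```text
time_s: 26.33
ee_pos: [563.0, 82.5, 335.6]
ee_rot: [179.4, 0.1, 99.6]
force: [0.9, 0.3, 0.5]
gripper_width: 91.0
gripper_force: 0.0
```

{"fn": "apply_moves", "kwargs": {
  "increments": [
    [1,-0.006,0.04,0,0,0,0],
    [1,-0.006,0.038,0,0,0,0],
    [1,-0.006,0.03,0,0,0,0],
    [1,0,0,0,0,0,0],
    [1,0,0,0,0,0,0]
  ]
}}

```text
time_s: 26.75
ee_pos: [544.5, 189.9, 334.9]
ee_rot: [179.5, 0.1, 99.8]
force: [0.6, -0.6, -0.2]
gripper_width: 91.1
gripper_force: 0.0
```

```bash
python3 - <<'E'
from h import *
st()
E
```

```text
26.75 [544.5 189.9 334.9] [1.795e+02 1.000e-01 9.980e+01] F [ 0.6 -0.6 -0.2] T [-0.02 -0.14 -0.04] 91.1 0.0 q [18. 15. 76. -0. 88.  8.]
```

{"fn": "apply_moves", "kwargs": {
  "increments": [
    [1,0,0,0,0,0,0],
    [1,0,0,0,0,0,0],
    [1,0,0,0,0,0,0]
  ]
}}

```text
time_s: 27.0
ee_pos: [545.3, 187.1, 335.2]
ee_rot: [179.4, 0.1, 99.5]
force: [-0.3, -0.2, 0.6]
gripper_width: 91.0
gripper_force: 0.0
```

```bash
python3 - <<'E'
from h import *
f=cams.grab_frame("wrist");np.savez("A.npz",**{k:f[k] for k in("color","intrinsics","R","t")});st()
E
```

```text
27.05 [545.3 187.2 335.2] [1.794e+02 1.000e-01 9.950e+01] F [ 0.7 -0.5 -0.5] T [-0.03 -0.1   0.04] 91.4 0.0 q [18. 15. 76. -0. 88.  8.]
```

{"fn": "apply_moves", "kwargs": {
  "increments": [
    [1,0.03,0,0,0,0,0],
    [1,0.03,0,0,0,0,0],
    [1,0,0,0,0,0,0],
    [1,0,0,0,0,0,0],
    [1,0,0,0,0,0,0]
  ]
}}

```text
time_s: 27.47
ee_pos: [604.8, 187.7, 334.8]
ee_rot: [179.5, 0.1, 99.6]
force: [0.6, 0.4, 0.0]
gripper_width: 91.7
gripper_force: 0.0
```

```bash
python3 - <<'E'
from h import *
f=cams.grab_frame("wrist");f=cams.grab_frame("wrist");np.savez("B.npz",**{k:f[k] for k in("color","intrinsics","R","t")});st()
E
```

```text
27.57 [604.3 188.1 335.6] [1.794e+02 1.000e-01 9.960e+01] F [ 0.3 -0.6 -0.3] T [-0.02 -0.06 -0.02] 91.4 0.0 q [16. 21. 68. -0. 91.  7.]
```

{"fn": "apply_moves", "kwargs": {
  "increments": [
    [1,0.03,0,0,0,0,0],
    [1,0.03,0,0,0,0,0],
    [1,0,0,0,0,0,0],
    [1,0,0,0,0,0,0],
    [1,0,0,0,0,0,0]
  ]
}}

```text
time_s: 27.98
ee_pos: [664.1, 188.4, 335.4]
ee_rot: [179.5, 0.1, 99.6]
force: [-0.5, 0.1, 1.3]
gripper_width: 91.4
gripper_force: 0.0
```

```bash
cat > stereo.py <<'E'
from h import *
import itertools
I={}
for n in "ABC":
    d=np.load(n+".npz");I[n]={k:d[k] for k in d}
sift=cv2.SIFT_create(4000,contrastThreshold=0.01)
ft={n:sift.detectAndCompute(cv2.cvtColor(I[n]["color"],cv2.COLOR_RGB2GRAY),None) for n in I}
pts=[]
for a,b in itertools.combinations("ABC",2):
    M=cv2.BFMatcher().knnMatch(ft[a][1],ft[b][1],k=2)
    for m,n in M:
        if m.distance>0.75*n.distance:continue
        ua,ub=np.array(ft[a][0][m.queryIdx].pt),np.array(ft[b][0][m.trainIdx].pt)
        if ua[1]>235 or ub[1]>235:continue
        X=tri([I[a],I[b]],[ua,ub]);e=max(abs(proj(I[a],X)-ua).max(),abs(proj(I[b],X)-ub).max())
        if e<1 and 150<X[2]<330:pts.append(list(X)+["AB AC BC".split().index(a+b)])
P=np.array(pts);print(len(P))
a=np.radians(9.2);Y=np.array([-np.sin(a),np.cos(a),0]);v=P[:,:3]@Y
np.save("P.npy",P)
for lo in range(130,400,10):
    s=(v>=lo)&(v<lo+10)
    if s.sum():print(lo,s.sum(),[int(x) for x in np.histogram(P[s,2],np.arange(190,300,3))[0]])
print("bins from 190 step 3")
E
python3 - <<'E'
from h import *
f=cams.grab_frame("wrist");f=cams.grab_frame("wrist");np.savez("C.npz",**{k:f[k] for k in("color","intrinsics","R","t")});st()
E
python3 stereo.py
```

```text
28.08 [663.9 188.5 336.2] [1.794e+02 1.000e-01 9.960e+01] F [ 0.  -0.7 -0.5] T [-0.04 -0.07  0.07] 91.7 0.0 q [15. 27. 58. -0. 94.  5.]
99
130 14 [0, 0, 0, 0, 0, 0, 0, 0, 0, 0, 0, 0, 0, 0, 7, 6, 0, 0, 0, 0, 0, 0, 0, 0, 1, 0, 0, 0, 0, 0, 0, 0, 0, 0, 0, 0]
140 4 [0, 0, 0, 0, 0, 0, 0, 0, 0, 0, 0, 0, 0, 0, 3, 1, 0, 0, 0, 0, 0, 0, 0, 0, 0, 0, 0, 0, 0, 0, 0, 0, 0, 0, 0, 0]
150 6 [0, 0, 0, 0, 0, 0, 0, 0, 0, 0, 0, 0, 0, 0, 1, 3, 0, 0, 0, 1, 1, 0, 0, 0, 0, 0, 0, 0, 0, 0, 0, 0, 0, 0, 0, 0]
160 3 [0, 0, 0, 0, 0, 0, 0, 0, 0, 0, 0, 0, 0, 0, 0, 0, 0, 0, 0, 0, 0, 0, 0, 1, 2, 0, 0, 0, 0, 0, 0, 0, 0, 0, 0, 0]
190 26 [0, 0, 0, 0, 0, 0, 0, 1, 0, 0, 0, 0, 0, 0, 4, 21, 0, 0, 0, 0, 0, 0, 0, 0, 0, 0, 0, 0, 0, 0, 0, 0, 0, 0, 0, 0]
200 1 [0, 0, 0, 0, 0, 0, 0, 0, 0, 0, 0, 0, 0, 0, 0, 1, 0, 0, 0, 0, 0, 0, 0, 0, 0, 0, 0, 0, 0, 0, 0, 0, 0, 0, 0, 0]
220 1 [0, 0, 0, 0, 0, 0, 0, 0, 0, 0, 0, 0, 0, 0, 0, 1, 0, 0, 0, 0, 0, 0, 0, 0, 0, 0, 0, 0, 0, 0, 0, 0, 0, 0, 0, 0]
230 1 [0, 0, 0, 0, 0, 0, 0, 0, 0, 0, 0, 0, 0, 0, 0, 1, 0, 0, 0, 0, 0, 0, 0, 0, 0, 0, 0, 0, 0, 0, 0, 0, 0, 0, 0, 0]
bins from 190 step 3
```

```bash
cat > sweep.py <<'E'
from h import *
I={}
for n in "ABC":
    d=np.load(n+".npz");I[n]={k:d[k] for k in d};I[n]["g"]=cv2.cvtColor(I[n]["color"],cv2.COLOR_RGB2GRAY).astype(np.float32)
a=np.radians(9.2);Y=np.array([-np.sin(a),np.cos(a),0]);X=np.array([np.cos(a),np.sin(a),0])
def warp(f,u,v,h):
    U,V=np.meshgrid(u,v);W=U[...,None]*X+V[...,None]*Y+np.array([0,0,1.])*h
    q=(W@f["R"].T+f["t"])@f["intrinsics"].T;q=(q[...,:2]/q[...,2:]).astype(np.float32)
    ok=((q[...,0]>2)&(q[...,0]<557)&(q[...,1]>2)&(q[...,1]<240)).all()
    return cv2.remap(f["g"],q[...,0],q[...,1],cv2.INTER_CUBIC),ok
def sweep(u0,u1,v0,v1,pairs,hs=np.arange(205,285,.5)):
    u=np.arange(u0,u1,.5);v=np.arange(v0,v1,1.);r=[]
    for h in hs:
        w={};c=[]
        for n in set("".join(pairs)):
            g,ok=warp(I[n],u,v,h)
            if not ok:return None
            g=cv2.Sobel(g,cv2.CV_32F,1,0);w[n]=(g-g.mean())/(g.std()+1e-3)
        for p in pairs:c.append((w[p[0]]*w[p[1]]).mean())
        r.append(np.mean(c))
    r=np.array(r);i=r.argmax();
    pk=[(hs[k],round(float(r[k]),2)) for k in range(1,len(r)-1) if r[k]>r[k-1] and r[k]>=r[k+1] and r[k]>.3]
    return sorted(pk,key=lambda t:-t[1])[:4]
if __name__=="__main__":
    P=np.load("P.npy");v=P[:,:3]@Y;u=P[:,:3]@X
    s=v>185;print("shelf sift",np.median(P[s,2]),[np.median(P[s&(P[:,3]==k),2]).round(2) for k in range(3)],u[s].min(),u[s].max())
    s=(v>125)&(v<160);print("tray?",P[s,2].round(1),u[s].round(0))
    s=(v>=160)&(v<170);print("rim?",P[s,:3],u[s].round(0))
    for v0,v1 in((125,145),(140,160),(150,172),(185,205),(200,220)):
        for uc in range(460,751,10):
            for pr in(("AB",),("BC",),("AC",)):
                k=sweep(uc-12,uc+12,v0,v1,pr)
                if k and k[0][1]>.85:print(v0,uc,pr[0],k[:3])
E
python3 sweep.py
```

```text
shelf sift 235.7 [np.float64(235.75), np.float64(235.8), np.float64(235.5)] 575.4935831854751 733.6276627536361
tray? [233.3 235.2 234.7 234.2 238.5 262.6 247.5 250.2 233.  236.4 234.3 236.4
 234.2 235.2 235.1 235.1 234.9 236.3 234.8 235.  235.3 235.5 235.6 233.3
 233.9 235.2 234.5 234.7 235.6 236.8] [537. 539. 541. 550. 557. 612. 623. 635. 672. 671. 676. 684. 537. 539.
 541. 548. 550. 557. 564. 538. 539. 542. 550. 553. 556. 564. 659. 665.
 671. 671.]
rim? [[647.2 269.4 263.9]
 [650.6 272.7 259.7]
 [652.8 272.  262. ]] [682. 686. 688.]
125 540 AB [(np.float64(234.5), 0.95)]
125 540 BC [(np.float64(235.0), 0.95)]
125 540 AC [(np.float64(235.0), 0.95)]
125 550 AB [(np.float64(235.0), 0.97)]
125 550 BC [(np.float64(235.0), 0.96)]
125 550 AC [(np.float64(235.0), 0.96)]
125 560 AB [(np.float64(235.0), 0.96)]
125 560 BC [(np.float64(235.0), 0.96)]
125 560 AC [(np.float64(235.0), 0.96)]
125 610 AB [(np.float64(263.5), 0.94)]
125 680 AB [(np.float64(237.5), 0.87), (np.float64(261.5), 0.58)]
125 700 BC [(np.float64(226.5), 0.86)]
125 710 AB [(np.float64(246.5), 0.94)]
140 550 AC [(np.float64(
[... 491 characters left out ...]
t64(236.0), 0.87)]
200 550 AB [(np.float64(236.0), 0.93)]
200 560 AB [(np.float64(235.5), 0.94)]
200 570 AB [(np.float64(235.5), 0.96)]
200 580 AB [(np.float64(235.5), 0.91)]
200 600 AB [(np.float64(236.0), 0.86), (np.float64(260.5), 0.34)]
200 610 AB [(np.float64(236.0), 0.9)]
200 620 AB [(np.float64(236.0), 0.96), (np.float64(281.5), 0.42), (np.float64(207.5), 0.33)]
200 630 AB [(np.float64(235.5), 0.98)]
200 640 AB [(np.float64(235.5), 0.92)]
200 670 AC [(np.float64(236.0), 0.91), (np.float64(283.5), 0.36), (np.float64(206.5), 0.31)]
200 680 BC [(np.float64(236.0), 0.9), (np.float64(274.0), 0.47), (np.float64(207.0), 0.46)]
200 690 BC [(np.float64(235.5), 0.87), (np.float64(273.5), 0.41)]
```

```bash
python3 - <<'E'
from sweep import *
for name,cs in(("L",range(498,524,3)),("R",range(684,714,3))):
    for uc in cs:
        for v0,v1 in((122,142),(138,160)):
            o=[]
            for pr in("AB","BC","AC"):
                k=sweep(uc-5,uc+5,v0,v1,(pr,),np.arange(215,280,.5));
                o.append([(float(h),c) for h,c in k[:2]] if k else None)
            print(name,uc,v0,o)
E
```

```text
L 498 122 [None, None, None]
L 498 138 [[(234.0, 0.33), (248.5, 0.32)], None, None]
L 501 122 [None, None, None]
L 501 138 [[(238.0, 0.38), (240.5, 0.35)], None, None]
L 504 122 [[(238.0, 0.86)], None, None]
L 504 138 [[(239.0, 0.86)], None, None]
L 507 122 [[(238.0, 0.85)], None, None]
L 507 138 [[(239.0, 0.91)], None, None]
L 510 122 [[(228.0, 0.72), (239.0, 0.65)], None, None]
L 510 138 [[(239.5, 0.79), (229.0, 0.66)], None, None]
L 513 122 [[(228.0, 0.64)], None, None]
L 513 138 [[(229.5, 0.72), (240.5, 0.62)], None, None]
L 516 122 [[(265.0, 0.43), (225.5, 0.35)], None, None]
L 516 138 [[(225.0, 0.55)], None, None]
L 519 122 [[(265.0, 0.68), (232.5, 0.32)], [(260.0, 0.62), (233.5, 0.43)], [(263.0, 0.42)]]
L 519 138 [[(225.0, 0.46), (264.5, 0.46)], None, None]
L 522 122 [[(264.5, 0.67), (258.5, 0.62)], [(261.0, 0.74), (219.0, 0.46)], [(262.5, 0.54)]]
L 522 138 [[(224.5, 0.59), (258.5, 0.48)], [(263.0, 0.91), (221.0, 0.47)], [(244.5, 0.76), (260.0, 0.6)]]
R 684 122 [[(237.5, 0.94), (262.0, 0.82)], [(238.5, 0.64), (259.5, 0.62)], [(238.0, 0.75), (260.5, 0.71)]]
R 684 138 [[(238.0, 
[... 946 characters left out ...]
, 0.55), (229.0, 0.36)]]
R 702 122 [[(247.0, 0.95), (251.5, 0.34)], [(226.5, 0.94)], [(237.0, 0.91)]]
R 702 138 [[(245.0, 0.91)], [(226.0, 0.92)], [(236.0, 0.86)]]
R 705 122 [[(245.0, 0.84), (247.5, 0.61)], [(226.5, 0.94), (268.5, 0.35)], [(237.0, 0.96)]]
R 705 138 [[(244.5, 0.9)], [(226.0, 0.91)], [(236.0, 0.91), (262.0, 0.32)]]
R 708 122 [[(248.5, 0.5), (271.0, 0.36)], [(226.5, 0.91), (248.5, 0.35)], [(237.0, 0.89), (271.0, 0.7)]]
R 708 138 [[(257.0, 0.43), (254.5, 0.4)], [(226.0, 0.93)], [(236.0, 0.91), (271.0, 0.73)]]
R 711 122 [[(241.5, 0.71), (262.0, 0.37)], [(246.5, 0.66), (275.0, 0.54)], [(242.5, 0.72), (271.0, 0.68)]]
R 711 138 [[(248.5, 0.45)], None, [(271.5, 0.66), (242.5, 0.64)]]
```

{"fn": "apply_moves", "kwargs": {
  "increments": [
    [-1,-0.0021,0.02,-0.01,0,0,0],
    [-1,-0.0021,0.02,-0.01,0,0,0],
    [-1,-0.0021,0.02,-0.01,0,0,0],
    [-1,0,0,0,0,0,0],
    [-1,0,0,0,0,0,0]
  ]
}}

```text
time_s: 28.5
ee_pos: [657.5, 249.1, 305.3]
ee_rot: [179.5, 0.2, 99.7]
force: [-0.1, -0.4, 0.6]
gripper_width: 60.7
gripper_force: 0.0
```

{"fn": "apply_moves", "kwargs": {
  "increments": [
    [-1,0,0,-0.01,0,0,0],
    [-1,0,0,-0.01,0,0,0],
    [-1,0,0,-0.002,0,0,0],
    [-1,0,0,0,0,0,0],
    [-1,0,0,0,0,0,0]
  ]
}}

```text
time_s: 28.92
ee_pos: [658.7, 247.8, 282.9]
ee_rot: [179.5, 0.1, 99.6]
force: [0.7, -0.0, -0.6]
gripper_width: 27.3
gripper_force: 0.0
```

{"fn": "apply_moves", "kwargs": {
  "increments": [
    [-1,0,0,0,0,0,0],
    [-1,0,0,0,0,0,0],
    [-1,0,0,-0.001,0,0,0],
    [-1,0,0,-0.001,0,0,0],
    [-1,0,0,0,0,0,0]
  ]
}}

```text
time_s: 29.33
ee_pos: [658.7, 248.4, 280.9]
ee_rot: [179.5, 0.1, 99.6]
force: [0.8, -0.5, 0.5]
gripper_width: 0.5
gripper_force: 0.0
```

{"fn": "apply_moves", "kwargs": {
  "increments": [
    [-1,0,0,-0.001,0,0,0],
    [-1,0,0,0,0,0,0]
  ]
}}

```text
time_s: 29.5
ee_pos: [658.6, 248.4, 279.9]
ee_rot: [179.5, 0.1, 99.6]
force: [0.4, -0.2, 0.3]
gripper_width: 0.3
gripper_force: 0.0
```

Tips at 266. Continue down 0.8 mm steps.

{"fn": "apply_moves", "kwargs": {
  "increments": [
    [-1,0,0,-0.0008,0,0,0],
    [-1,0,0,0,0,0,0]
  ]
}}

```text
time_s: 29.67
ee_pos: [658.6, 248.4, 279.1]
ee_rot: [179.5, 0.1, 99.6]
force: [-0.9, -0.2, 0.0]
gripper_width: 0.5
gripper_force: 0.0
```

{"fn": "apply_moves", "kwargs": {
  "increments": [
    [-1,0,0,-0.0008,0,0,0],
    [-1,0,0,0,0,0,0]
  ]
}}

```text
time_s: 29.83
ee_pos: [658.7, 248.4, 278.3]
ee_rot: [179.5, 0.1, 99.6]
force: [-0.6, -0.3, 0.3]
gripper_width: 0.6
gripper_force: 0.0
```

{"fn": "apply_moves", "kwargs": {
  "increments": [
    [-1,0,0,-0.0008,0,0,0],
    [-1,0,0,0,0,0,0]
  ]
}}

```text
time_s: 30.0
ee_pos: [658.7, 248.4, 277.5]
ee_rot: [179.5, 0.1, 99.6]
force: [-0.0, 0.3, 0.8]
gripper_width: 0.6
gripper_force: 0.0
```

{"fn": "apply_moves", "kwargs": {
  "increments": [
    [-1,0,0,-0.0008,0,0,0],
    [-1,0,0,0,0,0,0]
  ]
}}

```text
time_s: 30.17
ee_pos: [658.6, 248.4, 276.7]
ee_rot: [179.5, 0.1, 99.6]
force: [-0.3, -0.2, -0.5]
gripper_width: 0.5
gripper_force: 0.0
```

{"fn": "apply_moves", "kwargs": {
  "increments": [
    [-1,0,0,-0.0008,0,0,0],
    [-1,0,0,0,0,0,0]
  ]
}}

```text
time_s: 30.33
ee_pos: [658.7, 248.4, 275.9]
ee_rot: [179.5, 0.1, 99.6]
force: [-0.3, 0.4, -0.0]
gripper_width: 0.1
gripper_force: 0.0
```

{"fn": "apply_moves", "kwargs": {
  "increments": [
    [-1,0,0,-0.0008,0,0,0],
    [-1,0,0,0,0,0,0]
  ]
}}

```text
time_s: 30.5
ee_pos: [658.7, 248.4, 275.1]
ee_rot: [179.5, 0.1, 99.6]
force: [0.0, 0.3, 0.8]
gripper_width: 0.7
gripper_force: 0.0
```

{"fn": "apply_moves", "kwargs": {
  "increments": [
    [-1,0,0,-0.0008,0,0,0],
    [-1,0,0,0,0,0,0]
  ]
}}

```text
time_s: 30.67
ee_pos: [658.6, 248.4, 274.3]
ee_rot: [179.5, 0.1, 99.6]
force: [-0.0, 0.6, 0.4]
gripper_width: 0.4
gripper_force: 0.0
```

{"fn": "apply_moves", "kwargs": {
  "increments": [
    [-1,0,0,-0.0008,0,0,0],
    [-1,0,0,0,0,0,0]
  ]
}}

```text
time_s: 30.83
ee_pos: [658.7, 248.4, 273.5]
ee_rot: [179.5, 0.1, 99.6]
force: [-0.1, -0.4, -0.0]
gripper_width: 0.6
gripper_force: 0.0
```

```bash
python3 - <<'E'
from h import *
st()
f=cams.grab_frame("wrist");np.savez("D.npz",**{k:f[k] for k in("color","intrinsics","R","t")})
I={k:np.load("B.npz")[k] for k in("color","intrinsics","R","t")}
# where are rim edges in B on plane 262: profile across u at v=140
a=np.radians(9.2);Y=np.array([-np.sin(a),np.cos(a),0]);X=np.array([np.cos(a),np.sin(a),0])
for n in "BC":
    I={k:np.load(n+".npz")[k] for k in("color","intrinsics","R","t")}
    print(n,[(u,I["color"][tuple(proj(I,u*X+140*Y+np.array([0,0,262]))[::-1].round().astype(int))].tolist()) for u in range(666,716,3)])
E
```

```text
30.83 [658.7 248.4 273.5] [1.795e+02 1.000e-01 9.960e+01] F [-0.1 -0.4 -0. ] T [ 0.05 -0.12 -0.05] 0.6 0.0 q [20. 29. 64. -0. 87. 10.]
B [(666, [175, 132, 93]), (669, [192, 144, 101]), (672, [191, 145, 101]), (675, [192, 145, 102]), (678, [192, 145, 101]), (681, [124, 93, 65]), (684, [125, 93, 66]), (687, [209, 157, 109]), (690, [241, 193, 134]), (693, [240, 205, 147]), (696, [134, 93, 64]), (699, [132, 92, 62]), (702, [124, 87, 59]), (705, [121, 85, 59]), (708, [121, 84, 58]), (711, [134, 94, 64]), (714, [131, 92, 62])]
C [(666, [183, 137, 97]), (669, [183, 137, 97]), (672, [184, 139, 96]), (675, [203, 153, 107]), (678, [202, 152, 107]), (681, [202, 152, 107]), (684, [203, 152, 107]), (687, [234, 183, 128]), (690, [247, 205, 142]), (693, [240, 207, 148]), (696, [241, 208, 148]), (699, [241, 208, 148]), (702, [249, 223, 161]), (705, [197, 139, 93]), (708, [193, 135, 90]), (711, [139, 97, 66]), (714, [206, 145, 97])]
```

{"fn": "apply_moves", "kwargs": {
  "increments": [
    [-1,0,0,-0.0008,0,0,0],
    [-1,0,0,0,0,0,0]
  ]
}}

```text
time_s: 31.05
ee_pos: [658.6, 248.4, 272.7]
ee_rot: [179.5, 0.1, 99.6]
force: [-0.2, -0.1, -1.0]
gripper_width: 0.5
gripper_force: 0.0
```

{"fn": "apply_moves", "kwargs": {
  "increments": [
    [-1,0,0,-0.0008,0,0,0],
    [-1,0,0,0,0,0,0]
  ]
}}

```text
time_s: 31.22
ee_pos: [658.7, 248.4, 271.9]
ee_rot: [179.5, 0.1, 99.6]
force: [0.9, 0.4, -0.4]
gripper_width: 0.5
gripper_force: 0.0
```

{"fn": "apply_moves", "kwargs": {
  "increments": [
    [-1,0,0,-0.0008,0,0,0],
    [-1,0,0,0,0,0,0]
  ]
}}

```text
time_s: 31.38
ee_pos: [658.7, 248.4, 271.1]
ee_rot: [179.5, 0.1, 99.6]
force: [-0.7, -0.6, -1.3]
gripper_width: 0.5
gripper_force: 0.0
```

```bash
python3 - <<'E'
from h import *
st();print(env.finger_overhang)
E
```

```text
31.38 [658.7 248.4 271.1] [1.795e+02 1.000e-01 9.960e+01] F [-0.7 -0.6 -1.3] T [-0.01 -0.13 -0.  ] 0.5 0.0 q [20. 29. 64. -0. 87. 10.]
14.0
```

{"fn": "apply_moves", "kwargs": {
  "increments": [
    [-1,0,0,-0.001,0,0,0],
    [-1,0,0,0,0,0,0]
  ]
}}

```text
time_s: 31.55
ee_pos: [658.7, 248.4, 270.0]
ee_rot: [179.5, 0.1, 99.6]
force: [0.7, 0.2, -0.3]
gripper_width: 0.3
gripper_force: 0.0
```

{"fn": "apply_moves", "kwargs": {
  "increments": [
    [-1,0,0,-0.001,0,0,0],
    [-1,0,0,0,0,0,0]
  ]
}}

```text
time_s: 31.72
ee_pos: [658.6, 248.4, 269.1]
ee_rot: [179.5, 0.1, 99.6]
force: [0.4, 0.1, -0.5]
gripper_width: 0.4
gripper_force: 0.0
```

{"fn": "apply_moves", "kwargs": {
  "increments": [
    [-1,0,0,-0.001,0,0,0],
    [-1,0,0,0,0,0,0]
  ]
}}

```text
time_s: 31.88
ee_pos: [658.6, 248.4, 268.1]
ee_rot: [179.5, 0.1, 99.6]
force: [-0.4, -0.4, -0.1]
gripper_width: 0.7
gripper_force: 0.0
```

```bash
python3 - <<'E'
from h import *
# is the fingertip over the rim? tip in wrist frame D, and top-camera look
f={k:np.load("D.npz")[k] for k in("color","intrinsics","R","t")}
a=np.radians(9.2);Y=np.array([-np.sin(a),np.cos(a),0]);X=np.array([np.cos(a),np.sin(a),0])
print((-f["R"].T@f["t"]).round(1),proj(f,(658.7,248.4,260)))
for v in(150,165,180,200):
    print(v,proj(f,690*X+v*Y+np.array([0,0,262])),[(u,f["color"][tuple(np.clip(proj(f,u*X+v*Y+np.array([0,0,262]))[::-1].round().astype(int),0,419))].tolist()) for u in range(672,712,4)])
st()
E
```

```text
[645.9 316.5 451. ] [275.3 254.6]
150 [275.6 238.5] [(672, [189, 142, 100]), (676, [211, 158, 111]), (680, [65, 69, 70]), (684, [68, 73, 74]), (688, [34, 32, 33]), (692, [34, 34, 34]), (696, [67, 72, 74]), (700, [67, 72, 74]), (704, [218, 153, 103]), (708, [225, 160, 108])]
165 [275.8 212.1] [(672, [213, 160, 112]), (676, [213, 161, 113]), (680, [249, 213, 149]), (684, [253, 227, 162]), (688, [249, 211, 147]), (692, [254, 244, 190]), (696, [254, 244, 191]), (700, [254, 244, 190]), (704, [219, 155, 105]), (708, [140, 99, 68])]
180 [276.  184.7] [(672, [152, 142, 127]), (676, [147, 139, 126]), (680, [135, 127, 115]), (684, [174, 154, 129]), (688, [170, 151, 126]), (692, [168, 149, 127]), (696, [159, 144, 124]), (700, [157, 142, 123]), (704, [220, 154, 105]), (708, [214, 150, 102])]
200 [276.3 146.4] [(672, [229, 150, 100]), (676, [231, 150, 101]), (680, [230, 150, 100]), (684, [238, 157, 106]), (688, [236, 155, 103]), (692, [240, 160, 108]), (696, [235, 155, 103]), (700, [236, 156, 104]), (704, [237, 159, 104]), (708, [242, 164, 109])]
31.88 [658.6 248.4 268.1] [1.795e+02 1.000e-01 9.960e+01] F [-0.4 -0.4 -0.1] T [-0.02 -0.08  0.01] 0.7 0.0 q [20. 29. 64. -0. 86. 10.]
```

{"fn": "apply_moves", "kwargs": {
  "increments": [
    [-1,0,0,-0.001,0,0,0],
    [-1,0,0,0,0,0,0]
  ]
}}

```text
time_s: 32.05
ee_pos: [658.6, 248.4, 267.1]
ee_rot: [179.5, 0.1, 99.6]
force: [-0.2, -0.2, -0.4]
gripper_width: 0.3
gripper_force: 0.0
```

{"fn": "apply_moves", "kwargs": {
  "increments": [
    [-1,0,0,-0.001,0,0,0],
    [-1,0,0,0,0,0,0]
  ]
}}

```text
time_s: 32.22
ee_pos: [658.6, 248.4, 266.1]
ee_rot: [179.5, 0.1, 99.6]
force: [-0.1, 0.1, 0.0]
gripper_width: 0.8
gripper_force: 0.0
```

{"fn": "apply_moves", "kwargs": {
  "increments": [
    [-1,0,0,-0.001,0,0,0],
    [-1,0,0,0,0,0,0]
  ]
}}

```text
time_s: 32.38
ee_pos: [658.6, 248.4, 265.1]
ee_rot: [179.5, 0.1, 99.6]
force: [-0.0, 0.0, 0.1]
gripper_width: 0.1
gripper_force: 0.0
```

{"fn": "apply_moves", "kwargs": {
  "increments": [
    [-1,0,0,-0.001,0,0,0],
    [-1,0,0,0,0,0,0]
  ]
}}

```text
time_s: 32.55
ee_pos: [658.6, 248.4, 264.1]
ee_rot: [179.5, 0.1, 99.6]
force: [-0.1, -1.3, -0.3]
gripper_width: 0.2
gripper_force: 0.0
```

{"fn": "apply_moves", "kwargs": {
  "increments": [
    [-1,0,0,0.021,0,0,0],
    [-1,0.0158,0.0026,0,0,0,0],
    [-1,0,0,0,0,0,0],
    [-1,0,0,-0.018,0,0,0],
    [-1,0,0,-0.018,0,0,0]
  ]
}}

```text
time_s: 32.97
ee_pos: [674.7, 251.1, 249.4]
ee_rot: [179.3, 0.1, 99.6]
force: [0.8, 1.2, -1.6]
gripper_width: 0.3
gripper_force: 0.0
```

{"fn": "apply_moves", "kwargs": {
  "increments": [
    [-1,0,0,0,0,0,0],
    [-1,0,0,0,0,0,0],
    [-1,0,0,0,0,0,0],
    [-1,0,0,0,0,0,0]
  ]
}}

```text
time_s: 33.3
ee_pos: [674.9, 251.2, 250.7]
ee_rot: [179.3, 0.1, 99.6]
force: [0.8, 0.4, 0.1]
gripper_width: 0.2
gripper_force: 0.0
```

{"fn": "apply_moves", "kwargs": {
  "increments": [
    [-1,0,0,-0.0015,0,0,0],
    [-1,0,0,-0.001,0,0,0],
    [-1,0,0,0,0,0,0]
  ]
}}

```text
time_s: 33.55
ee_pos: [674.5, 251.0, 247.0]
ee_rot: [179.4, 0.1, 99.6]
force: [-0.6, 0.1, -0.5]
gripper_width: 0.7
gripper_force: 0.0
```

{"fn": "apply_moves", "kwargs": {
  "increments": [
    [-1,0,0,-0.001,0,0,0],
    [-1,0,0,0,0,0,0]
  ]
}}

```text
time_s: 33.72
ee_pos: [674.4, 251.0, 245.7]
ee_rot: [179.5, 0.1, 99.6]
force: [0.5, 0.1, 0.2]
gripper_width: 0.5
gripper_force: 0.0
```

{"fn": "apply_moves", "kwargs": {
  "increments": [
    [-1,0,0,-0.001,0,0,0],
    [-1,0,0,0,0,0,0]
  ]
}}

```text
time_s: 33.88
ee_pos: [674.4, 251.0, 244.5]
ee_rot: [179.5, 0.1, 99.6]
force: [-0.2, -0.0, -0.4]
gripper_width: 0.5
gripper_force: 0.0
```

{"fn": "apply_moves", "kwargs": {
  "increments": [
    [-1,0,0,-0.001,0,0,0],
    [-1,0,0,0,0,0,0]
  ]
}}

```text
time_s: 34.05
ee_pos: [674.4, 251.0, 243.6]
ee_rot: [179.5, 0.1, 99.6]
force: [0.1, -0.1, -0.7]
gripper_width: 0.4
gripper_force: 0.0
```

{"fn": "apply_moves", "kwargs": {
  "increments": [
    [-1,0,0,-0.001,0,0,0],
    [-1,0,0,0,0,0,0]
  ]
}}

```text
time_s: 34.22
ee_pos: [674.4, 251.0, 242.5]
ee_rot: [179.5, 0.1, 99.6]
force: [-0.1, -0.4, -0.5]
gripper_width: 0.4
gripper_force: 0.0
```

{"fn": "apply_moves", "kwargs": {
  "increments": [
    [-1,0,0,-0.001,0,0,0],
    [-1,0,0,0,0,0,0]
  ]
}}

```text
time_s: 34.38
ee_pos: [674.4, 251.0, 241.6]
ee_rot: [179.5, 0.1, 99.6]
force: [0.9, 1.2, -0.4]
gripper_width: 0.5
gripper_force: 0.0
```

{"fn": "apply_moves", "kwargs": {
  "increments": [
    [-1,0,0,-0.001,0,0,0],
    [-1,0,0,0,0,0,0]
  ]
}}

```text
time_s: 34.55
ee_pos: [674.4, 251.0, 240.5]
ee_rot: [179.5, 0.1, 99.6]
force: [-0.8, -0.5, -0.2]
gripper_width: 0.2
gripper_force: 0.0
```

{"fn": "apply_moves", "kwargs": {
  "increments": [
    [-1,0,0,-0.001,0,0,0],
    [-1,0,0,0,0,0,0]
  ]
}}

```text
time_s: 34.72
ee_pos: [674.4, 251.0, 239.5]
ee_rot: [179.5, 0.1, 99.6]
force: [0.5, 0.2, -0.7]
gripper_width: 0.4
gripper_force: 0.0
```

{"fn": "apply_moves", "kwargs": {
  "increments": [
    [-1,0,0,-0.001,0,0,0],
    [-1,0,0,0,0,0,0]
  ]
}}

```text
time_s: 34.88
ee_pos: [674.4, 251.0, 238.6]
ee_rot: [179.5, 0.1, 99.6]
force: [0.1, 0.3, -0.4]
gripper_width: 0.2
gripper_force: 0.0
```

{"fn": "apply_moves", "kwargs": {
  "increments": [
    [-1,0,0,-0.001,0,0,0],
    [-1,0,0,0,0,0,0]
  ]
}}

```text
time_s: 35.05
ee_pos: [674.4, 251.0, 237.6]
ee_rot: [179.5, 0.1, 99.6]
force: [0.2, 0.7, -0.3]
gripper_width: 0.3
gripper_force: 0.0
```

```bash
python3 - <<'E'
from h import *
st()
f=cams.grab_frame("wrist");np.savez("E.npz",**{k:f[k] for k in("color","intrinsics","R","t")})
c=f["color"]
# find finger tip dark region columns around rows 200..255
for r in range(180,262,8):print(r,"".join("#" if c[r,x].max()<90 else "." for x in range(180,380,2)))
E
```

```text
35.05 [674.4 251.  237.6] [1.795e+02 1.000e-01 9.960e+01] F [ 0.2  0.7 -0.3] T [ 0.06 -0.08  0.07] 0.3 0.0 q [20. 31. 65. -0. 84. 10.]
180 ....................................................................................................
188 ....................................................................................................
196 ....................................................................................................
204 ....................................................................................................
212 ....................................................................................................
220 ....................................................................................................
228 ....................................................................................................
236 .........................................####.......####............................................
244 ......................................##########.###########........................................
252 ################################################.###################################################
260 ################################################.###################################################
```

```bash
python3 - <<'E'
from sweep import *
for n in "DE":
    d=np.load(n+".npz");I[n]={k:d[k] for k in d};I[n]["g"]=cv2.cvtColor(I[n]["color"],cv2.COLOR_RGB2GRAY).astype(np.float32)
def edge(n,uc,v0,v1,h,sgn):
    u=np.arange(uc-14,uc+14,.25);out=[]
    for v in np.arange(v0,v1,1.5):
        g,ok=warp(I[n],u,np.array([v]),h)
        if not ok:continue
        d=np.gradient(cv2.GaussianBlur(g,(9,1),0)[0])*sgn;i=d.argmax()
        if d[i]>1.5:out.append(u[i])
    return np.array(out)
for nm,uc,v0,v1,h,sg in(("platR",704,167,175,228,-1),("platL",504,167,175,228,1),("rimRout",691,130,150,262,-1),("shelfR",734,195,215,236,-1),("shelfL",474,195,215,236,1)):
    print(nm)
    for n in "ABCDE":
        c=-I[n]["R"].T@I[n]["t"];e=edge(n,uc,v0,v1,h,sg);e2=edge(n,uc,v0,v1,h,-sg)
        print(" ",n,"camu",(c@X).round(1),"camz",c[2].round(1),"edge",np.median(e).round(2) if len(e) else None,"sd",e.std().round(2) if len(e) else None,"| opp",np.median(e2).round(2) if len(e2) else None)
# colour map of view C, plane 228, v rows
for v in(155,162,166,170,174,178,182,190):
    g,ok=warp(I["C"],np.arange(660,716,4.),np.array([v]),228);print(v,ok,g[0].astype(int))
E
```

```text
platR
  A camu 566.6 camz 512.6 edge 704.5 sd 4.79 | opp 691.62
  B camu 625.1 camz 512.7 edge 704.88 sd 7.0 | opp 695.25
  C camu 683.7 camz 513.4 edge 705.25 sd 1.92 | opp 697.5
  D camu 688.2 camz 451.0 edge 705.25 sd 3.09 | opp 715.25
  E camu 704.2 camz 415.0 edge 705.25 sd 0.12 | opp 693.25
platL
  A camu 566.6 camz 512.6 edge 506.12 sd 0.19 | opp 499.0
  B camu 625.1 camz 512.7 edge 506.5 sd 0.52 | opp None
  C camu 683.7 camz 513.4 edge 506.5 sd 0.37 | opp None
  D camu 688.2 camz 451.0 edge None sd None | opp None
  E camu 704.2 camz 415.0 edge None sd None | opp None
rimRout
  A camu 566.6 camz 512.6 edge 691.75 sd 0.12 | opp 686.88
  B camu 625.1 camz 512.7 edge 695.12 sd 0.12 | opp 686.62
  C camu 683.7 camz 513.4 edge 702.5 sd 0.14 | opp 686.5
  D camu 688.2 camz 451.0 edge 691.0 sd 0.0 | opp 690.0
  E camu 704.2 camz 415.0 edge None sd None | opp None
shelfR
  A camu 566.6 camz 512.6 edge 747.0 sd 0.11 | opp 736.75
  B camu 625.1 camz 512.7 edge 742.62 sd 0.85 | opp 746.75
  C camu 683.7 camz 513.4 edge 743.25 sd 0.19 | opp 727.62
  D camu 688.2 camz 451.0 edge 743.5 sd
[... 197 characters left out ...]
  C camu 683.7 camz 513.4 edge None sd None | opp None
  D camu 688.2 camz 451.0 edge None sd None | opp None
  E camu 704.2 camz 415.0 edge None sd None | opp None
155 True [140 140 140 140 155 154 156 188 202 228 228 234 148 148]
162 True [198 196 196 195 192 190 148 189 204 225 226 236 145 150]
166 True [211 212 213 212 213 215 218 191 205 225 227 235 147 152]
170 True [175 176 176 176 172 172 176 228 238 238 238 237 149 151]
174 True [155 155 151 152 152 149 149 147 143 133 105  92  94  95]
178 True [150 147 144 148 149 139 141 144  91  92  73  83  94  94]
182 True [148 149 144 148 149 140 148  96  92  93  76  62  95  95]
190 True [135 142 143 138 142 147 152 148 152 147 150 151 153 155]
```

{"fn": "apply_moves", "kwargs": {
  "increments": [
    [1,0.003,0,0.035,0,0,0],
    [1,0,0,0.035,0,0,0],
    [1,0,-0.03,0.025,0,0,0]
  ]
}}

```text
time_s: 35.35
ee_pos: [677.4, 225.6, 334.6]
ee_rot: [179.3, -0.1, 99.9]
force: [-0.6, 0.3, 0.7]
gripper_width: 17.5
gripper_force: 0.0
```

{"fn": "apply_moves", "kwargs": {
  "increments": [
    [1,-0.013,-0.037,0,0,0,0],
    [1,-0.013,-0.037,0,0,0,0],
    [1,-0.013,-0.037,0,0,0,0],
    [1,-0.013,-0.037,0,0,0,0],
    [1,-0.013,-0.037,0,0,0,0]
  ]
}}

```text
time_s: 35.77
ee_pos: [611.6, 34.5, 333.0]
ee_rot: [179.4, 0.1, 99.6]
force: [0.2, -0.2, 0.5]
gripper_width: 50.4
gripper_force: 0.0
```

{"fn": "apply_moves", "kwargs": {
  "increments": [
    [1,-0.013,-0.037,0,0,0,0],
    [1,-0.013,-0.037,0,0,0,0],
    [1,-0.013,-0.037,0,0.8,-4.8,0],
    [1,-0.013,-0.037,0,0.8,-4.8,0],
    [1,-0.013,-0.037,0,0.8,-4.8,0]
  ]
}}

```text
time_s: 36.18
ee_pos: [547.1, -150.4, 333.3]
ee_rot: [164.6, 0.3, 99.6]
force: [-0.5, -1.6, 0.1]
gripper_width: 84.3
gripper_force: 0.0
```

{"fn": "apply_moves", "kwargs": {
  "increments": [
    [1,-0.013,-0.037,-0.02,0.8,-4.8,0],
    [1,0,0,-0.035,0,0,0],
    [1,0,0,-0.035,0,0,0],
    [1,0,0,-0.027,0,0,0],
    [1,0,0,0,0,0,0]
  ]
}}

```text
time_s: 36.6
ee_pos: [530.9, -183.0, 210.8]
ee_rot: [160.6, -0.2, 99.5]
force: [-1.4, 0.4, -0.7]
gripper_width: 91.2
gripper_force: 0.0
```

{"fn": "apply_moves", "kwargs": {
  "increments": [
    [1,0,0,0,0,0,0],
    [1,0,0,0,0,0,0],
    [1,0,0,0,0,0,0],
    [1,0,0,0,0,0,0]
  ]
}}

```text
time_s: 36.93
ee_pos: [536.6, -184.2, 219.2]
ee_rot: [159.8, 0.3, 99.6]
force: [0.0, 0.4, 0.1]
gripper_width: 91.3
gripper_force: 0.0
```

```bash
cat > fit2.py <<'E'
from fit import *
from scipy.optimize import minimize
st()
f=cams.grab_frame("wrist");np.savez("w10.npz",**{k:f[k] for k in("color","intrinsics","R","t")})
m=finder.trace("crank","wrist")[0];print(m["score"],m["rect"]);m=m["pixels"]
def iou(p):
    r=render(f,parts(p[0],p[3],(609.2-.8+p[1],16+5+p[2],115)))[:190];B=m[:190];return 1-(r&B).sum()/max(1,(r|B).sum())
for ph in range(-40,16,5):
    o=minimize(lambda p:iou([ph,*p])+1e-4*(p[2]-9.3)**2,[0,0,9.3],method="Nelder-Mead",options=dict(initial_simplex=[[0,0,9.3],[3,0,9.3],[0,3,9.3],[0,0,10.8]]))
    H=parts(ph,o.x[2],(608.4+o.x[0],21+o.x[1],115))[2].mean(0)
    print(ph,o.x.round(2),round(o.fun,4),"handle centre(-122)",H.round(1))
E
python3 fit2.py
```

```text
36.93 [ 536.6 -184.2  219.2] [159.8   0.3  99.6] F [0.  0.4 0.1] T [-0.01  0.07 -0.01] 91.3 0.0 q [-27.   9. 104.  15.  52. -45.]
0.64 [254.8, 0.8, 121.3, 186.9]
-40 [-2.51 -1.26  7.81] 0.1138 handle centre(-122) [ 572.9 -107.9   73. ]
-35 [-1.55 -1.78  8.32] 0.0988 handle centre(-122) [ 571.5 -109.2   77.5]
-30 [-2.71 -1.6   9.39] 0.0905 handle centre(-122) [ 569.8 -110.2   82.3]
-25 [-4.25 -2.04 10.63] 0.1029 handle centre(-122) [ 568.5 -111.9   87.4]
-20 [-5.66 -1.94 11.11] 0.1305 handle centre(-122) [ 566.  -112.5   92.6]
-15 [-3.73 -1.57 10.28] 0.1621 handle centre(-122) [ 564.3 -111.9   98.1]
-10 [-8.05 -2.88 12.29] 0.1766 handle centre(-122) [ 563.4 -114.8  103.7]
-5 [-8.96 -3.57 12.41] 0.1956 handle centre(-122) [ 562.1 -115.7  109.3]
0 [-9.7  -3.92 12.33] 0.2182 handle centre(-122) [ 560.9 -116.1  115. ]
5 [-8.06 -5.4  10.74] 0.239 handle centre(-122) [ 559.1 -116.4  120.7]
10 [-7.99 -7.13  9.92] 0.262 handle centre(-122) [ 558.  -117.4  126.3]
15 [-6.59 -8.04  7.53] 0.2877 handle centre(-122) [ 555.2 -116.3  131.9]
```

{"fn": "apply_moves", "kwargs": {
  "increments": [
    [1,-0.0013,0.0214,-0.0097,0,0,0],
    [1,-0.0013,0.0214,-0.0097,0,0,0],
    [1,-0.0013,0.0214,-0.0097,0,0,0],
    [1,0,0,0,0,0,0],
    [1,0,0,0,0,0,0]
  ]
}}

```text
time_s: 37.45
ee_pos: [531.4, -119.1, 188.0]
ee_rot: [160.0, 0.2, 99.7]
force: [0.3, -0.1, -0.1]
gripper_width: 91.2
gripper_force: 0.0
```

{"fn": "apply_moves", "kwargs": {
  "increments": [
    [1,0,0,0,0,0,0],
    [1,0,0,0,0,0,0],
    [1,0.0068,0.0011,-0.0188,0,0,0],
    [1,0.0068,0.0011,-0.0188,0,0,0],
    [1,0.0068,0.0011,-0.0188,0,0,0]
  ]
}}

```text
time_s: 37.87
ee_pos: [552.9, -117.8, 131.9]
ee_rot: [159.8, 0.3, 99.5]
force: [-0.4, 0.1, -0.0]
gripper_width: 91.3
gripper_force: 0.0
```

{"fn": "apply_moves", "kwargs": {
  "increments": [
    [1,0.0068,0.0011,-0.0188,0,0,0],
    [1,0.0068,0.0011,-0.0188,0,0,0],
    [1,0.0068,0.0011,-0.0188,0,0,0],
    [-1,0,0,0,0,0,0],
    [-1,0,0,0,0,0,0]
  ],
  "newtons": 12
}}

```text
time_s: 38.28
ee_pos: [572.2, -113.9, 74.5]
ee_rot: [160.0, 0.1, 99.5]
force: [-0.2, -0.5, 0.1]
gripper_width: 80.5
gripper_force: 0.0
```

{"fn": "apply_moves", "kwargs": {
  "increments": [
    [-1,0,0,0,0,0,0],
    [-1,0,0,0,0,0,0],
    [-1,0,0,0,0,0,0],
    [-1,0,0,0,0,0,0],
    [-1,0,0,0,0,0,0]
  ]
}}

```text
time_s: 38.7
ee_pos: [572.3, -113.4, 75.8]
ee_rot: [159.9, 0.2, 99.6]
force: [-1.0, -0.2, 0.4]
gripper_width: 47.3
gripper_force: 0.0
```

{"fn": "apply_moves", "kwargs": {
  "increments": [
    [-1,0,0,0,0,0,0],
    [-1,0,0,0,0,0,0],
    [-1,0,0,0,0,0,0],
    [-1,0,0,0,0,0,0],
    [-1,0,0,0,0,0,0]
  ]
}}

```text
time_s: 39.12
ee_pos: [572.3, -113.2, 75.0]
ee_rot: [160.0, 0.2, 99.6]
force: [0.2, 0.6, -0.4]
gripper_width: 23.2
gripper_force: 10.8
```

{"fn": "apply_moves", "kwargs": {
  "increments": [
    [-1,-0.0001,0.0008,0,0,0,0],
    [-1,0,0,0,0,0,0],
    [-1,0,0,0,0,0,0]
  ],
  "newtons": 16
}}

```text
time_s: 39.37
ee_pos: [572.1, -112.8, 74.9]
ee_rot: [160.0, 0.2, 99.6]
force: [0.3, -3.3, -0.1]
gripper_width: 22.9
gripper_force: 14.4
```

```bash
python3 - <<'E'
from h import *
st()
from tab import tab
for p in range(-29,500,60):print(p,tab(p,p+60,5,9.3).tolist())
E
```

```text
39.37 [ 572.1 -112.8   74.9] [160.    0.2  99.6] F [ 0.3 -3.3 -0.1] T [-0.59  0.18 -0.18] 22.9 14.416524320840836 q [-17.  19. 115.  18.  30. -41.]
-29 [[-0.0053, -0.0008, 0.0126], [-0.0026, -0.0003, 0.0135], [0.0002, 0.0001, 0.0137], [0.003, 0.0006, 0.0134], [0.0057, 0.001, 0.0124]]
31 [[0.0081, 0.0014, 0.011], [0.0101, 0.0017, 0.009], [0.0117, 0.002, 0.0067], [0.0128, 0.0022, 0.0041], [0.0133, 0.0023, 0.0013]]
91 [[0.0133, 0.0023, -0.0015], [0.0127, 0.0022, -0.0043], [0.0115, 0.002, -0.0069], [0.0098, 0.0017, -0.0091], [0.0077, 0.0013, -0.011]]
151 [[0.0052, 0.0009, -0.0124], [0.0025, 0.0005, -0.0132], [-0.0002, 0.0, -0.0135], [-0.003, -0.0004, -0.0131], [-0.0057, -0.0008, -0.0122]]
211 [[-0.0081, -0.0012, -0.0107], [-0.0101, -0.0016, -0.0088], [-0.0117, -0.0018, -0.0065], [-0.0128, -0.002, -0.0039], [-0.0134, -0.0021, -0.0011]]
271 [[-0.0133, -0.0021, 0.0018], [-0.0127, -0.002, 0.0045], [-0.0115, -0.0018, 0.0071], [-0.0098, -0.0015, 0.0094], [-0.0077, -0.0012, 0.0113]]
331 [[-0.0053, -0.0008, 0.0126], [-0.0026, -0.0003, 0.0135], [0.0002, 0.0001, 0.0137], [0.003, 0.0006, 0.0134], [0.0057, 0.001, 0.0124]]
391 [[0.0081, 0.0014, 0.011], [0.0101, 0.0017, 0.009], [0.0117, 0.002, 0.0067], [0.0128, 0.0022, 0.0041], [0.0133, 0.0023, 0.0013]]
451 [[0.0133, 0.0023, -0.0015], [0.0127, 0.0022, -0.0043], [0.0115, 0.002, -0.0069], [0.0098, 0.0017, -0.0091], [0.0077, 0.0013, -0.011]]
```

{"fn": "apply_moves", "kwargs": {
  "increments": [
    [1,0,-0.0006,0,0,0,0],
    [1,0,0,0,0,0,0],
    [1,0,0,0,0,0,0],
    [1,0,0,0,0,0,0],
    [1,0.0024,0.0004,-0.0066,0,0,0]
  ]
}}

```text
time_s: 39.78
ee_pos: [575.0, -112.7, 69.3]
ee_rot: [159.9, 0.2, 99.6]
force: [-0.2, -0.6, -0.1]
gripper_width: 54.0
gripper_force: 0.0
```

{"fn": "apply_moves", "kwargs": {
  "increments": [
    [-1,0,0,0,0,0,0],
    [-1,0,0,0,0,0,0],
    [-1,0,0,0,0,0,0],
    [-1,0,0,0,0,0,0],
    [-1,0,0,0,0,0,0]
  ],
  "newtons": 12
}}

```text
time_s: 40.2
ee_pos: [574.6, -112.6, 68.5]
ee_rot: [159.9, 0.2, 99.5]
force: [1.2, 0.0, -0.2]
gripper_width: 27.7
gripper_force: 12.0
```

{"fn": "apply_moves", "kwargs": {
  "increments": [
    [-1,0,0,0,0,0,0],
    [-1,0,0,0,0,0,0],
    [-1,-0.0001,0.0008,0,0,0,0],
    [-1,0,0,0,0,0,0]
  ]
}}

```text
time_s: 40.53
ee_pos: [574.6, -112.5, 68.5]
ee_rot: [159.9, 0.2, 99.5]
force: [0.2, -3.0, -0.2]
gripper_width: 27.4
gripper_force: 12.0
```

```bash
python3 - <<'E'
from h import *
st()
E
```

```text
40.53 [ 574.6 -112.5   68.5] [159.9   0.2  99.5] F [ 0.2 -3.  -0.2] T [-0.62  0.1  -0.39] 27.4 11.974256336688995 q [-17.  19. 115.  18.  29. -42.]
```

{"fn": "apply_moves", "kwargs": {
  "increments": [
    [1,0,-0.0006,0,0,0,0],
    [1,0,0,0,0,0,0],
    [1,0,0,0,0,0,0],
    [1,0.0017,0.0003,-0.0047,0,0,0],
    [-1,0,0,0,0,0,0]
  ]
}}

```text
time_s: 40.95
ee_pos: [575.7, -111.8, 62.9]
ee_rot: [160.0, 0.1, 99.6]
force: [-0.9, 0.7, 0.4]
gripper_width: 50.2
gripper_force: 0.0
```

{"fn": "apply_moves", "kwargs": {
  "increments": [
    [-1,0,0,0,0,0,0],
    [-1,0,0,0,0,0,0],
    [-1,0,0,0,0,0,0],
    [-1,0,0,0,0,0,0],
    [-1,0,0,0,0,0,0]
  ],
  "newtons": 14
}}

```text
time_s: 41.37
ee_pos: [576.4, -112.2, 63.9]
ee_rot: [159.9, 0.2, 99.5]
force: [0.8, 1.0, 0.7]
gripper_width: 27.6
gripper_force: 13.9
```

{"fn": "apply_moves", "kwargs": {
  "increments": [
    [-1,-0.0001,0.0008,0,0,0,0],
    [-1,0,0,0,0,0,0],
    [-1,0,0,0,0,0,0]
  ]
}}

```text
time_s: 41.62
ee_pos: [576.2, -111.9, 63.8]
ee_rot: [159.9, 0.2, 99.5]
force: [-0.2, -3.8, -1.0]
gripper_width: 27.7
gripper_force: 14.0
```

{"fn": "apply_moves", "kwargs": {
  "increments": [
    [-1,-0.0053,-0.0008,0.0126,0,0,0],
    [-1,-0.0026,-0.0003,0.0135,0,0,0]
  ]
}}

```text
time_s: 41.78
ee_pos: [567.3, -112.9, 88.9]
ee_rot: [160.1, 0.2, 99.5]
force: [0.7, -4.3, -5.5]
gripper_width: 27.8
gripper_force: 14.0
```

```bash
rm log.json; sed -i 's/else \[\[568.1.*$/else []/' ctl.py; python3 - <<'E'
from h import *
st()
E
```

```text
41.78 [ 567.3 -112.9   88.9] [160.1   0.2  99.5] F [ 0.7 -4.3 -5.5] T [-0.97  0.23 -0.54] 27.8 13.956684172153473 q [-18.  17. 114.  17.  32. -40.]
```

```bash
cat > ctl2.py <<'E'
import json,os,sys
from h import *
from scipy.optimize import least_squares
s=status.state();p=s["ee_pos"];F=s["force"];k=4.5
L=json.load(open("log2.json")) if os.path.exists("log2.json") else []
L.append(p.tolist());json.dump(L,open("log2.json","w"))
yaw=np.radians(9.3);X=np.array([np.cos(yaw),np.sin(yaw),0]);Y=np.array([-np.sin(yaw),np.cos(yaw),0])
Q=np.array(L);j=Q@X;z=Q[:,2];ax=Q@Y
def ang(c):
    f=np.zeros(len(j))
    for _ in range(4):f=np.unwrap(np.arctan2(z-(c[1]+3.6*f/2/np.pi),-(j-c[0])))
    return f
def res(c):
    f=ang(c);return np.r_[np.hypot(j-c[0],z-c[1]-3.6*f/2/np.pi)-65,.7*(c[0]-605.2),.7*(c[1]-106.65)]
c=least_squares(res,[605.2,106.65]).x;f=ang(c);ph=f[-1]
t=np.array([*(np.sin(ph)*X[:2]),np.cos(ph)]);r=np.array([*(-np.cos(ph)*X[:2]),np.sin(ph)])
print("c",c.round(1),"res",res(c)[:-2].round(1)[-4:],"phi",np.degrees(ph).round(1),"ax",(ax-2.5*f/2/np.pi).round(1)[-4:],"t",round(s["time_s"],2),"tan",(F@t).round(1),"rad",(F@r).round(1),"axial",(F@Y).round(1),round(s["gripper_width"],1))
end,n=float(sys.argv[1]),int(sys.argv[2]);lead=1.0;push=.6
cmd=p-F/k;out=[]
for q in np.radians(np.linspace(np.degrees(ph),end,n+1)[1:]):
    T=X*(c[0]-65*np.cos(q+lead/65))+Y*(p@Y+2.5*(q-ph)/2/np.pi+push)+np.array([0,0,c[1]+3.6*q/2/np.pi+65*np.sin(q+lead/65)])
    o=((T-cmd)/1000).round(4);out.append([-1]+o.tolist()+[0,0,0]);cmd=cmd+o*1000
for i in range(0,n,5):print(json.dumps(out[i:i+5]))
E
python3 ctl2.py 104 10
```

```text
c [604.6 106.5] res [0.3] phi -15.4 ax [-203.] t 41.78 tan -5.3 rad 1.5 axial -4.3 27.8
[[-1, -0.0019, -0.0006, 0.0133, 0, 0, 0], [-1, 0.0008, 0.0002, 0.0136, 0, 0, 0], [-1, 0.0035, 0.0007, 0.0132, 0, 0, 0], [-1, 0.0061, 0.0011, 0.0122, 0, 0, 0], [-1, 0.0084, 0.0014, 0.0106, 0, 0, 0]]
[[-1, 0.0104, 0.0018, 0.0086, 0, 0, 0], [-1, 0.0119, 0.002, 0.0062, 0, 0, 0], [-1, 0.0128, 0.0022, 0.0036, 0, 0, 0], [-1, 0.0134, 0.0023, 0.0009, 0, 0, 0], [-1, 0.0131, 0.0022, -0.002, 0, 0, 0]]
```

{"fn": "apply_moves", "kwargs": {
  "increments": [
    [-1,-0.0019,-0.0004,0.0133,0,0,0],
    [-1,0.0008,0.0002,0.0136,0,0,0],
    [-1,0.0035,0.0007,0.0132,0,0,0],
    [-1,0.0061,0.0011,0.0122,0,0,0],
    [-1,0.0084,0.0014,0.0106,0,0,0]
  ]
}}

```text
time_s: 42.2
ee_pos: [582.6, -109.6, 151.3]
ee_rot: [160.3, 0.2, 99.6]
force: [-0.1, -3.2, -6.8]
gripper_width: 27.6
gripper_force: 14.0
```

{"fn": "apply_moves", "kwargs": {
  "increments": [
    [-1,0.0104,0.0018,0.0086,0,0,0],
    [-1,0.0119,0.002,0.0062,0,0,0],
    [-1,0.0128,0.0022,0.0036,0,0,0],
    [-1,0.0134,0.0023,0.0009,0,0,0],
    [-1,0.0131,0.0022,-0.002,0,0,0]
  ]
}}

```text
time_s: 42.62
ee_pos: [645.2, -99.9, 169.6]
ee_rot: [160.2, 0.3, 99.7]
force: [-4.1, -5.8, 1.3]
gripper_width: 27.7
gripper_force: 14.0
```

```bash
python3 ctl2.py 284 15
```

```text
c [604.6 105.9] res [ 0.2 -0.3] phi 104.3 ax [-203.  -203.6] t 42.62 tan -5.2 rad 0.1 axial -5.1 27.7
[[-1, 0.0125, 0.0016, -0.0044, 0, 0, 0], [-1, 0.0112, 0.0019, -0.0073, 0, 0, 0], [-1, 0.0094, 0.0016, -0.0095, 0, 0, 0], [-1, 0.0073, 0.0013, -0.0113, 0, 0, 0], [-1, 0.0048, 0.0009, -0.0125, 0, 0, 0]]
[[-1, 0.002, 0.0004, -0.0133, 0, 0, 0], [-1, -0.0007, -0.0, -0.0134, 0, 0, 0], [-1, -0.0035, -0.0005, -0.013, 0, 0, 0], [-1, -0.0061, -0.0009, -0.012, 0, 0, 0], [-1, -0.0084, -0.0013, -0.0104, 0, 0, 0]]
[[-1, -0.0104, -0.0016, -0.0084, 0, 0, 0], [-1, -0.012, -0.0019, -0.0061, 0, 0, 0], [-1, -0.0129, -0.002, -0.0034, 0, 0, 0], [-1, -0.0134, -0.0022, -0.0006, 0, 0, 0], [-1, -0.0132, -0.002, 0.0022, 0, 0, 0]]
```

{"fn": "apply_moves", "kwargs": {
  "increments": [
    [-1,0.0125,0.0018,-0.0044,0,0,0],
    [-1,0.0112,0.0019,-0.0073,0,0,0],
    [-1,0.0094,0.0016,-0.0095,0,0,0],
    [-1,0.0073,0.0013,-0.0113,0,0,0],
    [-1,0.0048,0.0009,-0.0125,0,0,0]
  ]
}}

```text
time_s: 43.03
ee_pos: [692.9, -91.8, 125.2]
ee_rot: [159.9, 0.2, 99.6]
force: [-0.8, -3.6, 4.4]
gripper_width: 27.0
gripper_force: 14.0
```

{"fn": "apply_moves", "kwargs": {
  "increments": [
    [-1,0.002,0.0006,-0.0133,0,0,0],
    [-1,-0.0007,0.0001,-0.0134,0,0,0],
    [-1,-0.0035,-0.0005,-0.013,0,0,0],
    [-1,-0.0061,-0.0009,-0.012,0,0,0],
    [-1,-0.0084,-0.0013,-0.0104,0,0,0]
  ]
}}

```text
time_s: 43.45
ee_pos: [678.9, -94.0, 63.6]
ee_rot: [159.5, 0.3, 99.3]
force: [7.6, -1.1, 0.4]
gripper_width: 27.6
gripper_force: 14.2
```

{"fn": "apply_moves", "kwargs": {
  "increments": [
    [-1,-0.0104,-0.0016,-0.0084,0,0,0],
    [-1,-0.012,-0.0019,-0.0061,0,0,0],
    [-1,-0.0129,-0.002,-0.0034,0,0,0],
    [-1,-0.0134,-0.0022,-0.0006,0,0,0],
    [-1,-0.0132,-0.002,0.0022,0,0,0]
  ]
}}

```text
time_s: 43.87
ee_pos: [613.5, -104.0, 44.9]
ee_rot: [159.9, 0.2, 99.4]
force: [4.9, -3.8, -5.1]
gripper_width: 27.7
gripper_force: 14.1
```

```bash
python3 ctl2.py 420 12
```

```text
c [604.6 106.9] res [ 0.4 -1.4 -1.7] phi -75.4 ax [-203.  -203.6 -201.3] t 43.87 tan -5.4 rad 3.8 axial -4.5 27.7
[[-1, -0.037, -0.0062, 0.0249, 0, 0, 0], [-1, -0.0099, -0.0013, 0.0452, 0, 0, 0], [-1, 0.0217, 0.0038, 0.0406, 0, 0, 0], [-1, 0.0424, 0.0073, 0.0161, 0, 0, 0], [-1, 0.0421, 0.0072, -0.0162, 0, 0, 0]]
[[-1, 0.0208, 0.0037, -0.0402, 0, 0, 0], [-1, -0.0108, -0.0015, -0.0441, 0, 0, 0], [-1, -0.0371, -0.0058, -0.0258, 0, 0, 0], [-1, -0.045, -0.0071, 0.0055, 0, 0, 0], [-1, -0.0305, -0.0047, 0.0343, 0, 0, 0]]
[[-1, -0.0009, 0.0001, 0.0462, 0, 0, 0], [-1, 0.0292, 0.0051, 0.0354, 0, 0, 0]]
```

{"fn": "apply_moves", "kwargs": {
  "increments": [
    [-1,-0.0128,-0.0022,0.0038,0,0,0],
    [-1,-0.0116,-0.0018,0.007,0,0,0],
    [-1,-0.0098,-0.0015,0.0094,0,0,0],
    [-1,-0.0077,-0.0012,0.0113,0,0,0]
  ]
}}

```text
time_s: 44.2
ee_pos: [571.9, -109.6, 77.7]
ee_rot: [159.9, 0.1, 99.4]
force: [7.8, 3.3, -3.9]
gripper_width: 28.1
gripper_force: 14.0
```

{"fn": "apply_moves", "kwargs": {
  "increments": [
    [-1,-0.0053,-0.0008,0.0126,0,0,0],
    [-1,-0.0026,-0.0003,0.0135,0,0,0],
    [-1,0.0002,0.0001,0.0137,0,0,0],
    [-1,0.003,0.0006,0.0134,0,0,0],
    [-1,0.0057,0.001,0.0124,0,0,0]
  ]
}}

```text
time_s: 44.62
ee_pos: [571.6, -108.4, 142.3]
ee_rot: [160.1, 0.1, 99.5]
force: [5.4, 0.5, -8.9]
gripper_width: 27.7
gripper_force: 14.0
```

{"fn": "apply_moves", "kwargs": {
  "increments": [
    [-1,0.0081,0.0014,0.011,0,0,0],
    [-1,0.0101,0.0017,0.009,0,0,0],
    [-1,0.0045,0.0008,0.0033,0,0,0],
    [-1,0,0,0,0,0,0]
  ]
}}

```text
time_s: 44.95
ee_pos: [594.2, -105.0, 165.3]
ee_rot: [160.2, 0.1, 99.6]
force: [-1.2, -4.0, -4.3]
gripper_width: 27.7
gripper_force: 14.0
```

```bash
python3 - <<'E'
from h import *
st();s=status.state();p=s["ee_pos"]
y=np.radians(9.3);u=p[0]*np.cos(y)+p[1]*np.sin(y);cz=106.3+3.6*420/360
print("phi",360+np.degrees(np.arctan2(p[2]-cz,-(u-604.6))).round(1),"r",np.hypot(p[2]-cz,u-604.6).round(1))
# height check while holding: top/side static views of tray vs shelf
for n in("side",):
    f=cams.grab_frame(n);print([(round(b["score"],2),b["rect"]) for b in finder.boxes_of("tray",n)[:3]])
E
```

```text
44.95 [ 594.2 -105.   165.3] [1.602e+02 1.000e-01 9.960e+01] F [-1.2 -4.  -4.3] T [-0.6   0.53 -0.15] 27.7 13.978936672210693 q [-16.  14. 105.  12.  43. -33.]
phi 417.3 r 65.1
[(0.6, [217.1, 181.2, 67.4, 45.1]), (0.55, [209.3, 368.6, 78.1, 49.7]), (0.55, [352.3, 175.8, 49.2, 36.5])]
```

{"fn": "apply_moves", "kwargs": {
  "increments": [
    [-1,0,-0.0007,0,0,0,0],
    [1,0,0,0,0,0,0],
    [1,0,0,0,0,0,0],
    [1,0,0,0,0,0,0],
    [1,0,0,0,0,0,0]
  ]
}}

```text
time_s: 45.47
ee_pos: [595.7, -106.1, 168.0]
ee_rot: [159.8, 0.2, 99.5]
force: [0.4, 0.8, -0.1]
gripper_width: 51.7
gripper_force: 0.0
```

{"fn": "apply_moves", "kwargs": {
  "increments": [
    [1,0,0,0,0,0,0],
    [1,0,0,0,0,0,0],
    [1,0,0,0,0,0,0],
    [1,-0.0068,-0.0011,0.0188,0,0,0],
    [1,-0.0068,-0.0011,0.0188,0,0,0]
  ]
}}

```text
time_s: 45.88
ee_pos: [580.6, -108.0, 203.7]
ee_rot: [160.1, 0.1, 99.6]
force: [0.3, -0.6, 0.4]
gripper_width: 84.7
gripper_force: 0.0
```

{"fn": "apply_moves", "kwargs": {
  "increments": [
    [1,-0.0068,-0.0011,0.0188,0,0,0],
    [1,-0.0068,-0.0011,0.0188,0,0,0],
    [1,-0.0068,-0.0011,0.0188,0,0,0],
    [1,-0.0068,-0.0011,0.0188,0,0,0],
    [1,-0.0068,-0.0011,0.0188,0,0,0]
  ]
}}

```text
time_s: 46.3
ee_pos: [546.9, -113.7, 299.6]
ee_rot: [160.0, 0.2, 99.6]
force: [1.2, 0.6, 0.1]
gripper_width: 91.2
gripper_force: 0.0
```

{"fn": "apply_moves", "kwargs": {
  "increments": [
    [1,-0.01,-0.02,0.01,0,0,0],
    [1,-0.01,-0.02,0.01,0,0,0],
    [1,0,0,0,0,0,0],
    [1,0,0,0,0,0,0],
    [1,0,0,0,0,0,0]
  ]
}}

```text
time_s: 46.72
ee_pos: [527.2, -153.4, 318.1]
ee_rot: [160.0, 0.1, 99.5]
force: [0.1, 0.4, -0.5]
gripper_width: 91.5
gripper_force: 0.0
```

```bash
python3 - <<'E'
from h import *
st()
f=cams.grab_frame("wrist");print([(round(b["score"],2),b["rect"]) for b in finder.boxes_of("crank","wrist")[:2]],proj(f,(620,-40,125)))
E
```

```text
46.72 [ 527.2 -153.4  318.1] [1.60e+02 1.00e-01 9.95e+01] F [ 0.1  0.4 -0.5] T [-0.04  0.1  -0.01] 91.5 0.0 q [-24.   4.  95.  12.  64. -37.]
[(0.62, [264.9, 33.8, 61.2, 188.1])] [311.7 102. ]
```

```bash
python3 -c "
from workcell import env
print(env.job_done())"
```

```text
the job is handed in; nothing more can be done
None
```

I fitted the crank home on the screw, wound the jack about 3.15 turns with it, left it on the screw and handed the job in. I estimate the platform is level with the shelf to within about 1 to 2 mm, but that rests on a stereo measurement taken before the last 1.2 turns. I did not re-measure after the final winding. The hand slipped off the handle once early on, and peaks of roughly 8 to 10 N were read at the hand, right around the 8 N side limit.

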